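# Clear the assembly bench: sort parts and hold back the light hubs

## Task

Clear the mixed parts off the bench: red handles into the red tote, green brackets into the green tote, and black hubs with their steel weight inside into the blue tote. Hubs that are missing the weight look the same but feel light when lifted (about a quarter of the weight); pull out the yellow-fronted hold drawer, put those in it, and push it fully home again when the last one is in. Let go of everything, and leave the tape, knife, cutters, screwdriver, bottle and jar where they are.

Things in the scene. Friction and masses are not known exactly. Their poses are not given: they have to be found in the camera images.
- hub_a: one of up to four identical-looking black hubs: cylinder 48 mm across, 30 mm tall, grey disc on top, four lugs at the foot (12 mm wide, 8 mm high, reaching 29 mm from the axis). Complete (steel weight inside) about 0.42 kg, incomplete about 0.11 kg, 12 % either way; only lifting tells. Origin: centre of the underside, z up the axis. None if absent.
- hub_b: one of up to four identical-looking black hubs: cylinder 48 mm across, 30 mm tall, grey disc on top, four lugs at the foot (12 mm wide, 8 mm high, reaching 29 mm from the axis). Complete (steel weight inside) about 0.42 kg, incomplete about 0.11 kg, 12 % either way; only lifting tells. Origin: centre of the underside, z up the axis. None if absent.
- hub_c: one of up to four identical-looking black hubs: cylinder 48 mm across, 30 mm tall, grey disc on top, four lugs at the foot (12 mm wide, 8 mm high, reaching 29 mm from the axis). Complete (steel weight inside) about 0.42 kg, incomplete about 0.11 kg, 12 % either way; only lifting tells. Origin: centre of the underside, z up the axis. None if absent.
- hub_d: one of up to four identical-looking black hubs: cylinder 48 mm across, 30 mm tall, grey disc on top, four lugs at the foot (12 mm wide, 8 mm high, reaching 29 mm from the axis). Complete (steel weight inside) about 0.42 kg, incomplete about 0.11 kg, 12 % either way; only lifting tells. Origin: centre of the underside, z up the axis. None if absent.
- handle_a: one of up to three red plastic clamp handles lying flat: a bar 84 mm long (x), 14 mm wide (y), 16 mm high, with a round boss 26 mm in diameter at its +x end (centre 34 mm from the origin). 0.06 kg. Origin: centre of the bar's underside. None if absent.
- handle_b: one of up to three red plastic clamp handles lying flat: a bar 84 mm long (x), 14 mm wide (y), 16 mm high, with a round boss 26 mm in diameter at its +x end (centre 34 mm from the origin). 0.06 kg. Origin: centre of the bar's underside. None if absent.
- handle_c: one of up to three red plastic clamp handles lying flat: a bar 84 mm long (x), 14 mm wide (y), 16 mm high, with a round boss 26 mm in diameter at its +x end (centre 34 mm from the origin). 0.06 kg. Origin: centre of the bar's underside. None if absent.
- bracket_a: one of up to three green-painted steel T-brackets: foot 60 mm (x) by 26 mm (y) and 6 mm thick, with an upright rib 60 mm long, 10 mm thick (y), its top 30 mm above the underside. 0.09 kg. Origin: centre of the underside, z up. None if absent.
- bracket_b: one of up to three green-painted steel T-brackets: foot 60 mm (x) by 26 mm (y) and 6 mm thick, with an upright rib 60 mm long, 10 mm thick (y), its top 30 mm above the underside. 0.09 kg. Origin: centre of the underside, z up. None if absent.
- bracket_c: one of up to three green-painted steel T-brackets: foot 60 mm (x) by 26 mm (y) and 6 mm thick, with an upright rib 60 mm long, 10 mm thick (y), its top 30 mm above the underside. 0.09 kg. Origin: centre of the underside, z up. None if absent.
- tote_red: red open tote, fixed: outside 130 mm (x) by 150 mm (y), 45 mm high, walls and floor 5 mm thick. Origin: centre of the underside. For the red handles.
- tote_green: green open tote, fixed: outside 130 mm (x) by 150 mm (y), 45 mm high, walls and floor 5 mm thick. Origin: centre of the underside. For the green brackets.
- tote_blue: blue open tote, fixed: outside 130 mm (x) by 150 mm (y), 45 mm high, walls and floor 5 mm thick. Origin: centre of the underside. For complete hubs.
- hold: the low grey steel cabinet that holds the drawer, fixed: 220 mm deep (x), 200 mm wide (y), 95 mm high. Origin: centre of the underside; its front faces its -x.
- hold_drawer0 (a joint): the quality-hold drawer in a low grey cabinet (220 deep, 200 wide, 95 mm high) with a yellow front: 0 = fully home, 0.15 m = fully out. It slides out along the -x axis of its points, towards the robot, and stays where it is left.
- hold_drawer0_handle (a point): middle of the drawer's dark steel bar handle: a horizontal bar 100 mm long (along this point's y), 11 mm thick, about 57 mm above the table, 35 mm in front of the drawer's front face (35 mm towards this point's -x). Moves with the drawer.
- drawer_floor (a point): centre of the drawer's inner floor (inside 175 mm deep along x, 158 mm wide along y, walls 51 mm high above the floor; floor 22 mm above the table). Moves with the drawer; lies 144 mm behind the handle (towards +x), so with the drawer fully out only its front 135 mm is clear of the cabinet.
- tape: yellow tape roll, 64 mm across, 22 mm high, a bystander that does not belong to the job: leave it where it is. Origin: underside
- knife: orange utility knife, 92 x 18 x 10 mm, a bystander that does not belong to the job: leave it where it is. Origin: underside
- cutters: red-handled wire cutters, about 120 mm long, a bystander that does not belong to the job: leave it where it is. Origin: underside
- driver: screwdriver, a bystander that does not belong to the job: leave it where it is. Origin: underside
- water: clear water bottle, 64 mm across, 190 mm tall, a bystander that does not belong to the job: leave it where it is. Origin: underside
- jar: small jar, 54 mm across, 60 mm tall, a bystander that does not belong to the job: leave it where it is. Origin: underside

How it is judged (in metres and radians):
On the way, in this order (a step that is already met when the one before it is completed fails the run):
1. the hold drawer has been pulled open (at least 60 mm) (value of joint hold_drawer0 above 0.06 m), for 0.2 s.
2. a light hub (weight on the drawer below 2.2 N) lies in the drawer, let go and at rest (((((x of hub_a in the frame of drawer_floor between -0.088 and 0.088 m and y of hub_a in the frame of drawer_floor between -0.08 and 0.08 m and z of hub_a in the frame of drawer_floor between -0.01 and 0.045 m and linear speed of hub_a below 0.03 m/s) and contact force between hub_a and hold between 0.4 and 2.2 N) and contact force between the fingers and hub_a below 0.1 N) or (((x of hub_b in the frame of drawer_floor between -0.088 and 0.088 m and y of hub_b in the frame of drawer_floor between -0.08 and 0.08 m and z of hub_b in the frame of drawer_floor between -0.01 and 0.045 m and linear speed of hub_b below 0.03 m/s) and contact force between hub_b and hold between 0.4 and 2.2 N) and contact force between the fingers and hub_b below 0.1 N) or (((x of hub_c in the frame of drawer_floor between -0.088 and 0.088 m and y of hub_c in the frame of drawer_floor between -0.08 and 0.08 m and z of hub_c in the frame of drawer_floor between -0.01 and 0.045 m and linear speed of hub_c below 0.03 m/s) and contact force between hub_c and hold between 0.4 and 2.2 N) and contact force between the fingers and hub_c below 0.1 N) or (((x of hub_d in the frame of drawer_floor between -0.088 and 0.088 m and y of hub_d in the frame of drawer_floor between -0.08 and 0.08 m and z of hub_d in the frame of drawer_floor between -0.01 and 0.045 m and linear speed of hub_d below 0.03 m/s) and contact force between hub_d and hold between 0.4 and 2.2 N) and contact force between the fingers and hub_d below 0.1 N))), for 0.2 s.
3. the drawer is pushed home (within 8 mm) (value of joint hold_drawer0 below 0.008 m), for 0.2 s.
At the end, for the whole second after the job is handed in: Handles rest in the red tote, brackets in the green, heavy hubs (over 2.2 N on its floor) in the blue, light hubs in the drawer; origins inside the walls and below the rim. The drawer is within 8 mm of home (x of handle_a in the frame of tote_red between -0.06 and 0.06 m and y of handle_a in the frame of tote_red between -0.07 and 0.07 m and z of handle_a in the frame of tote_red between -0.01 and 0.045 m and linear speed of each of handle_a, handle_b, handle_c, bracket_a, bracket_b, bracket_c below 0.03 m/s and x of handle_b in the frame of tote_red between -0.06 and 0.06 m and y of handle_b in the frame of tote_red between -0.07 and 0.07 m and z of handle_b in the frame of tote_red between -0.01 and 0.045 m and x of handle_c in the frame of tote_red between -0.06 and 0.06 m and y of handle_c in the frame of tote_red between -0.07 and 0.07 m and z of handle_c in the frame of tote_red between -0.01 and 0.045 m and x of bracket_a in the frame of tote_green between -0.06 and 0.06 m and y of bracket_a in the frame of tote_green between -0.07 and 0.07 m and z of bracket_a in the frame of tote_green between -0.01 and 0.045 m and x of bracket_b in the frame of tote_green between -0.06 and 0.06 m and y of bracket_b in the frame of tote_green between -0.07 and 0.07 m and z of bracket_b in the frame of tote_green between -0.01 and 0.045 m and x of bracket_c in the frame of tote_green between -0.06 and 0.06 m and y of bracket_c in the frame of tote_green between -0.07 and 0.07 m and z of bracket_c in the frame of tote_green between -0.01 and 0.045 m and (((x of hub_a in the frame of tote_blue between -0.06 and 0.06 m and y of hub_a in the frame of tote_blue between -0.07 and 0.07 m and z of hub_a in the frame of tote_blue between -0.01 and 0.045 m and linear speed of hub_a below 0.03 m/s) and contact force between hub_a and tote_blue between 2.2 and 30 N) or ((x of hub_a in the frame of drawer_floor between -0.088 and 0.088 m and y of hub_a in the frame of drawer_floor between -0.08 and 0.08 m and z of hub_a in the frame of drawer_floor between -0.01 and 0.045 m and linear speed of hub_a below 0.03 m/s) and contact force between hub_a and hold between 0.4 and 2.2 N)) and (((x of hub_b in the frame of tote_blue between -0.06 and 0.06 m and y of hub_b in the frame of tote_blue between -0.07 and 0.07 m and z of hub_b in the frame of tote_blue between -0.01 and 0.045 m and linear speed of hub_b below 0.03 m/s) and contact force between hub_b and tote_blue between 2.2 and 30 N) or ((x of hub_b in the frame of drawer_floor between -0.088 and 0.088 m and y of hub_b in the frame of drawer_floor between -0.08 and 0.08 m and z of hub_b in the frame of drawer_floor between -0.01 and 0.045 m and linear speed of hub_b below 0.03 m/s) and contact force between hub_b and hold between 0.4 and 2.2 N)) and (((x of hub_c in the frame of tote_blue between -0.06 and 0.06 m and y of hub_c in the frame of tote_blue between -0.07 and 0.07 m and z of hub_c in the frame of tote_blue between -0.01 and 0.045 m and linear speed of hub_c below 0.03 m/s) and contact force between hub_c and tote_blue between 2.2 and 30 N) or ((x of hub_c in the frame of drawer_floor between -0.088 and 0.088 m and y of hub_c in the frame of drawer_floor between -0.08 and 0.08 m and z of hub_c in the frame of drawer_floor between -0.01 and 0.045 m and linear speed of hub_c below 0.03 m/s) and contact force between hub_c and hold between 0.4 and 2.2 N)) and (((x of hub_d in the frame of tote_blue between -0.06 and 0.06 m and y of hub_d in the frame of tote_blue between -0.07 and 0.07 m and z of hub_d in the frame of tote_blue between -0.01 and 0.045 m and linear speed of hub_d below 0.03 m/s) and contact force between hub_d and tote_blue between 2.2 and 30 N) or ((x of hub_d in the frame of drawer_floor between -0.088 and 0.088 m and y of hub_d in the frame of drawer_floor between -0.08 and 0.08 m and z of hub_d in the frame of drawer_floor between -0.01 and 0.045 m and linear speed of hub_d below 0.03 m/s) and contact force between hub_d and hold between 0.4 and 2.2 N)) and value of joint hold_drawer0 below 0.008 m); the robot touches nothing.
It fails at once if a bystander is moved more than 60 mm (distance of any of tape, knife, cutters, driver, water, jar from where it was at the start of the episode above 0.06 m).
Of hub_a, hub_b, hub_c, hub_d only 3 to 3 are there at a start; the rules pass over those that are not, and their reading is None.
Of handle_a, handle_b, handle_c, bracket_a, bracket_b, bracket_c only 3 to 5 are there at a start; the rules pass over those that are not, and their reading is None.
At some moment in a run one of hub_a, hub_b, hub_c, hub_d, handle_a, handle_b, handle_c, bracket_a, bracket_b, bracket_c may be knocked a few centimetres aside while the robot is not near it.
Once in a run the grip may slacken for a moment while it holds something.
It also fails if it takes over 210 s, if anything falls off the work surface, if the arm or the gripper's body presses on something with over 40 N, if the wrist force passes 120 N, or if a joint passes its speed limit or range.

## Robot

A 6-joint arm with a two-finger parallel gripper is mounted at the origin on the work surface. World frame = base frame: x ahead of the robot, y to its left, z up, the work surface at z = 0. Lengths are in mm, angles in degrees, forces in N, time in s.
With the tool pointing down it reaches from about 300 to 850 mm from the base axis. Payload 4.2 kg.
Tool frame: the origin (TCP) lies on the centre line of the jaws, within the pads' length; the fingertips stand 14 mm ahead of it and the grasp point (between the pads) lies 5 mm behind it; z points along the fingers, y is the line along which they close (so a half turn about z gives the same grasp; the last joint's range is limited). The gripper opens to 91 mm and grips with 3 to 60 N. Pads are 32 mm wide; open, the fingers measure 118 mm over their backs; the gripper's body (76 mm by 178 mm) begins 60 mm behind the grasp point.
Start: joints at [62.911, 18.312, 89.639, -0, 72.044, -1.146], TCP at [251.558, 517.069, 227.976] pointing down, gripper open.
Joint ranges: [-177.97, 177.97], [-48.28, 115.42], [12.27, 149.76], [-77.06, 257.06], [2.81, 150.46], [-146.56, 146.56]. Speed limits (degrees/s): [147.25, 147.25, 180, 180, 180, 180].

## Interface

Orientations are given as [roll, pitch, yaw] about the fixed x, y, z axes, in that order (R = Rz(yaw) Ry(pitch) Rx(roll)).
In Python, from workcell import * gives the robot as it stands. The module is installed in compiled form; this text tells all that it offers.
- The arm moves only by the shell command python3 -m crank 'ROWS' [FORCE]. ROWS is JSON, a list of rows, each an object of numbers: "grip": the finger opening in m, from 0 to 0.0912; "x", "y", "z": the shift along the tool's x, y, z in m; "yaw": the turn about the tool's z in rad. In form: [{"grip": .., "x": .., "y": .., "z": .., "yaw": ..}, ...]. A call has exactly 5 rows; each row is the pose to reach, as a shift and turn from the pose commanded when the call began, along the tool's axes at that moment; what a row does not reach only later rows make up. A row lasts 1/12 s, in which the tool goes at most 41.7 mm and 7.16 degrees, less where a joint would pass 70% of its speed; a pose out of reach is approached as far as the arm can. A call with a gripper value outside its range is refused whole. The fingers move at their own pace and stop on an object; FORCE is the grip in N (left out, the last holds). Time passes only in rows, so rows that repeat a pose let the fingers close, or fill a call up. It gives the time, the measured TCP pose, the force, the opening and the grip force at its end, in the units of the state.
- state(): the state, without advancing time (a new reading comes with each control period).
- grab_frame(name): name is "side" or "top"; returns the picture (400x640x3 uint8, red, green, blue); there is no depth.
- camera_model(name): a dict with "intrinsics" (3x3 intrinsics, pixels), "distortion" ([k1, k2, p1, p2, k3] as OpenCV has them; the pictures are not rectified), "R" (3x3) and "t" (3): a world point X has camera coordinates R X + t. Camera axes: x right, y down, z forward; pixel columns grow to the right and rows downward; lengths in mm; the calibration is good to about 2 mm. A picture is of the moment at which its call begins. camera_model takes no time and is no camera call.
- job_done(): hands the job in; it is judged then, once.
The state is a dict: "time_s": time; "qpos": joint angles; "qvel": joint speeds; "effort": joint torques, N m; "ee_pos": TCP position; "ee_rot": TCP orientation; "force": force on the tool from outside, world axes, zero at the start; "torque": the same for the moment, N m; "gripper_width": finger opening in mm; "gripper_force": force on a finger pad.
Only numpy, scipy, OpenCV 4.12 (cv2) and the standard library are available. Lean on these libraries where they do the work, as an engineer would, in place of code of your own. Each camera call takes 0.05 s, during which the arm holds its last target. There are 200 camera calls.

## Working session

There is one attempt and no reset: what is moved stays moved. The work goes in short steps, Python scripts to look and compute and a shell command to move; the robot and the scene stay as the last step left them, time stands still between calls to the robot, and variables do not carry over. Pictures are saved under pics/ and viewed, at most 14 in all, crops included, and the job is handed in when it is done.

```bash
mkdir -p pics; cat > h.py <<'E'
from workcell import *
import numpy as np, cv2
from scipy.spatial.transform import Rotation as Ro
def snap(n,f):
    im=grab_frame(n); cv2.imwrite('pics/'+f+'.png',im[:,:,::-1]); return im
def ray(n,uv,z):
    c=camera_model(n);K=np.array(c['intrinsics'],float);R=np.array(c['R'],float);t=np.array(c['t'],float).ravel()
    p=cv2.undistortPoints(np.array(uv,float).reshape(-1,1,2),K,np.array(c['distortion'],float)).reshape(-1,2)
    d=np.c_[p,np.ones(len(p))]@R; C=-R.T@t
    return C+d*((z-C[2])/d[:,2])[:,None]
def blobs(n,im,lo,hi,z,amin=60):
    hsv=cv2.cvtColor(im,cv2.COLOR_RGB2HSV)
    m=cv2.inRange(hsv,np.array(lo),np.array(hi)); out=[]
    cs,_=cv2.findContours(m,cv2.RETR_EXTERNAL,cv2.CHAIN_APPROX_NONE)
    for c in cs:
        if cv2.contourArea(c)<amin: continue
        w=ray(n,c.reshape(-1,2),z)[:,:2].astype(np.float32)
        r=cv2.minAreaRect(w); out.append((cv2.contourArea(c),c.reshape(-1,2).mean(0).round().tolist(),np.round(r[0],1).tolist(),np.round(r[1],1).tolist(),round(r[2],1)))
    return out
def go(x,y,z=None,yaw=None):
    s=state();R=Ro.from_euler('xyz',s['ee_rot'],degrees=True).as_matrix();p=np.array(s['ee_pos'])
    d=R.T@(np.array([x,y,p[2] if z is None else z])-p)
    r=[d.round(1).tolist()]
    if yaw is not None: # yaw: world direction (deg) for closing axis
        a=np.degrees(np.arctan2(R[1,1],R[0,1])); e=(a-yaw+90)%180-90; r+=['yaw rad',round(np.radians(e),3)]
    print('shift mm',*r,'q6',s['qpos'][5])
E
python3 - <<'E'
from h import *
print(state())
for n in('top','side'):
    snap(n,n+'0');c=camera_model(n);print(n,c['R'],c['t'],c['intrinsics'])
E
```

```text
{'time_s': 0.0, 'qpos': array([ 6.29117585e+01,  1.83505723e+01,  8.97095389e+01, -9.71695713e-04,
        7.20416762e+01, -1.14588221e+00]), 'qvel': array([ 0.11301642, -0.04896179,  0.00567865,  0.05514514, -0.00815144,
        0.06081458]), 'effort': array([ 4.53368903e-04, -4.12458944e+01, -2.31968129e+01,  7.26666790e-02,
        4.56206140e-02, -1.35862451e-04]), 'ee_pos': array([251.32066016, 516.61549607, 227.10973628]), 'ee_rot': array([-1.79898214e+02, -1.11191465e-03,  1.54057940e+02]), 'force': array([-0.36470835, -0.20514543,  0.72727324]), 'torque': array([-0.03974241, -0.01375762,  0.00670829]), 'gripper_force': 0.0, 'gripper_width': 91.15159112595332}
top [[ 1.11413337e-02 -9.99937914e-01  1.97735300e-04]
 [-9.92072012e-01 -1.10784459e-02 -1.25181429e-01]
 [ 1.25175847e-01  1.19852041e-03 -9.92133847e-01]] [  -6.55244883  525.39287263 1635.66573932] [[470.799606     0.         316.85191724]
 [  0.         470.799606   198.9475775 ]
 [  0.           0.           1.        ]]
side [[ 0.8552622  -0.51810806 -0.00951813]
 [-0.30500792 -0.48847015 -0.81753721]
 [ 0.4189233   0.70211178 -0.57579712]] [-417.72659424  211.28651913 1276.88815054] [[435.59415662   0.         323.25220359]
 [  0.         435.59415662 198.7594547 ]
 [  0.           0.           1.        ]]
```

View pics/top0.png

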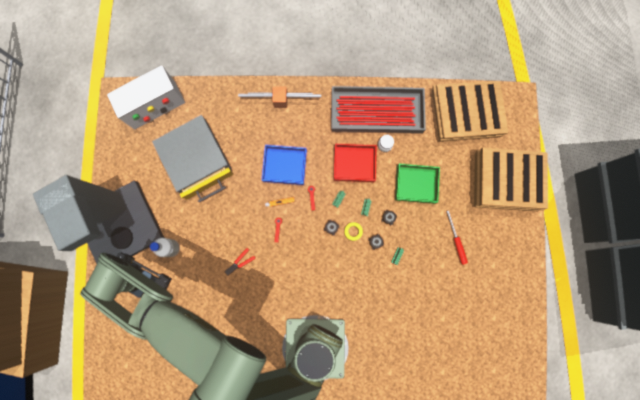

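View pics/side0.png

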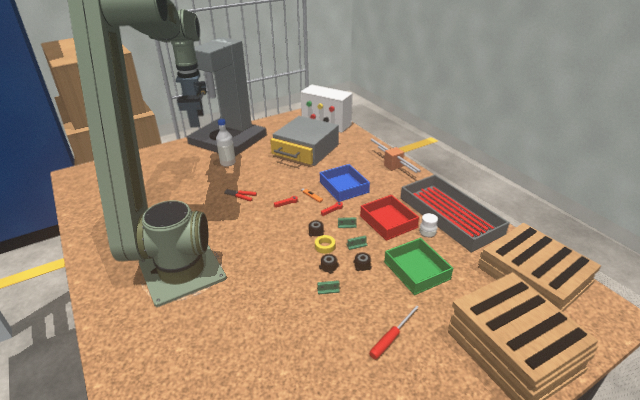

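Top view: hubs at (332,227), (389,217) and (376,241); red handles at (312,197) and (278,229); brackets at (338,199), (366,207) and (398,256). The totes are blue (285,165), red (355,163) and green (417,183). The drawer front is at (205,183), its bar at (213,190). The side view shows the same eight parts, all upright.

```bash
cat > meas.py <<'E'
from h import *
def meas(n='top',im=None):
    if im is None: im=grab_frame(n)
    print('t',state()['time_s'])
    for nm,lo,hi,z,a in(('red',(0,150,90),(6,255,255),16,30),('red2',(174,150,90),(180,255,255),16,30),('green',(50,90,30),(85,255,255),15,30),('black',(0,0,0),(180,255,55),20,40),('blue',(105,120,80),(125,255,255),45,300),('yel',(22,150,120),(32,255,255),40,40),('steel',(80,20,50),(125,120,200),95,60)):
        for b in blobs(n,im,lo,hi,z,a):
            if 100<b[2][0]<950 and -450<b[2][1]<500: print(nm,b)
if __name__=='__main__': meas()
E
python3 - <<'E'
from meas import *
im=cv2.imread('pics/top0.png')[:,:,::-1].copy(); meas('top',im)
cv2.imwrite('pics/c1.png',cv2.resize(im[130:280,140:440,::-1],None,fx=2.66,fy=2.66,interpolation=cv2.INTER_CUBIC))
E
```

```text
t 0.1
red (40.0, [246.0, 262.0], [300.5, 248.2], [11.4, 66.8], 30.6)
red (41.0, [241.0, 256.0], [322.1, 265.9], [10.6, 67.6], 49.0)
red (75.5, [277.0, 229.0], [416.6, 136.3], [81.9, 21.4], 1.1)
red (80.5, [312.0, 197.0], [532.7, 20.4], [83.1, 21.6], 0.7)
red (1479.5, [355.0, 162.0], [662.9, -137.1], [153.3, 136.6], 89.5)
red (1711.5, [377.0, 111.0], [859.5, -214.0], [285.8, 106.0], 90.0)
green (1405.0, [417.0, 183.0], [590.4, -364.8], [152.7, 131.2], 85.9)
blue (1358.0, [284.0, 164.0], [646.8, 117.6], [145.8, 127.5], 86.0)
yel (248.5, [353.0, 231.0], [412.8, -128.7], [62.6, 63.0], 26.9)
yel (219.0, [205.0, 183.0], [579.7, 400.1], [20.7, 200.2], 28.9)
```

View pics/c1.png

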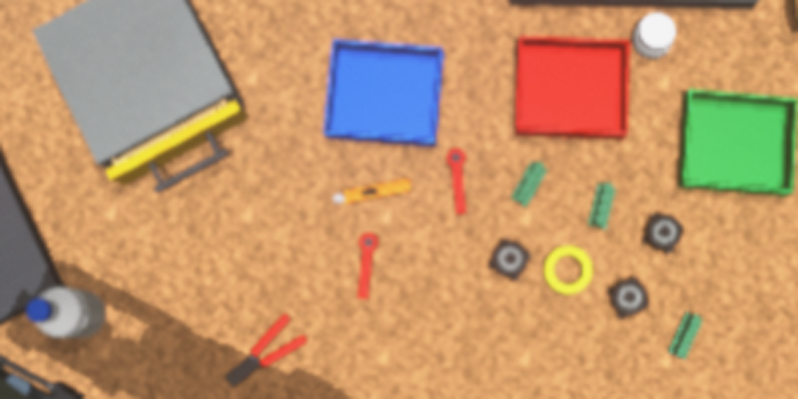

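The crop shows clean separation. The hubs are at crop (510,258), (664,232) and (629,297), the brackets at (530,184), (602,204) and (685,335), and the handle bar at (193,168). The bracket and hub thresholds need tuning.

```bash
python3 - <<'E'
from h import *
im=cv2.imread('pics/top0.png')[:,:,::-1].copy()
hsv=cv2.cvtColor(im,cv2.COLOR_RGB2HSV)
for p in((339,199),(366,207),(398,256),(332,223),(327,228),(389,213),(376,246),(208,192),(213,189)): print(p,hsv[p[1],p[0]],end=' ')
print()
for nm,lo,hi,z in(('grn',(60,60,40),(95,255,200),15),('blk',(0,0,0),(180,130,95),16)):
    for b in blobs('top',im,lo,hi,z,25):
        if 300<b[1][0]<450 and 185<b[1][1]<280: print(nm,b)
print(ray('top',[(140+157/2.66,130+187/2.66),(140+228/2.66,130+152/2.66)],57), ray('top',[(140+110/2.66,130+175/2.66),(140+240/2.66,130+106/2.66)],80))
E
```

```text
(339, 199) [ 69  97 166] (366, 207) [ 69  93 167] (398, 256) [ 69 102 172] (332, 223) [ 15  14 146] (327, 228) [ 10  24 125] (389, 213) [ 15  11 144] (376, 246) [ 14  29 115] (208, 192) [ 14 129 222] (213, 189) [ 14 130 217] 
grn (57.5, [397.0, 255.0], [328.2, -288.3], [19.1, 54.1], 63.0)
grn (51.0, [366.0, 207.0], [501.4, -177.4], [16.7, 52.5], 77.5)
grn (57.0, [339.0, 198.0], [531.0, -78.6], [17.6, 51.8], 63.9)
[[512.96766377 414.29020602  57.        ]
 [560.73590656 320.79423155  57.        ]] [[525.32950249 471.92392355  80.        ]
 [618.46121798 302.64098306  80.        ]]
```

```bash
python3 - <<'E'
from h import *
im=cv2.imread('pics/top0.png')[:,:,::-1].copy()
for b in blobs('top',im,(0,0,0),(180,75,200),15,40):
    if 300<b[1][0]<450 and 185<b[1][1]<280: print('hub',b)
im=cv2.imread('pics/side0.png')[:,:,::-1].copy()
for b in blobs('side',im,(0,0,0),(180,90,75),15,30):
    if 290<b[1][0]<400 and 200<b[1][1]<290: print('hub side',b)
for b in blobs('side',im,(55,60,40),(95,255,160),15,30):
    if 290<b[1][0]<380 and 200<b[1][1]<300: print('br side',b)
go(537,367.5,200,28.5)
E
```

```text
hub (96.5, [376.0, 242.0], [377.7, -214.4], [39.1, 39.4], 0.4)
hub (95.5, [331.0, 227.0], [428.6, -53.0], [40.2, 37.8], 45.5)
hub (94.0, [389.0, 217.0], [463.8, -261.4], [39.6, 39.6], 89.7)
hub (91.0, [339.0, 198.0], [531.7, -79.0], [24.1, 59.9], 63.9)
br side (36.5, [328.0, 290.0], [319.1, -304.8], [11.0, 54.8], 58.3)
shift mm [-322.1, -9.1, 27.2] yaw rad 0.621 q6 -1.1451875299668623
```

```bash
python3 -m crank '[{"x":-0.04},{"x":-0.08},{"x":-0.12},{"x":-0.16},{"x":-0.2}]' 30
python3 -m crank '[{"x":-0.04},{"x":-0.08},{"x":-0.122,"y":-0.009},{"x":-0.122,"y":-0.009},{"x":-0.122,"y":-0.009}]'
python3 -m crank '[{"yaw":0.124},{"yaw":0.248},{"yaw":0.372},{"yaw":0.496},{"yaw":0.621}]'
python3 -m crank '[{"grip":0.034},{"grip":0.034},{"grip":0.034},{"grip":0.034},{"grip":0.034}]'
python3 - <<'E'
from h import *
im=snap('top','top1'); cv2.imwrite('pics/c2.png',cv2.resize(im[110:260,140:340,::-1],None,fx=4,fy=4,interpolation=cv2.INTER_CUBIC))
im=snap('side','s1'); cv2.imwrite('pics/c3.png',cv2.resize(im[60:210,230:430,::-1],None,fx=4,fy=4,interpolation=cv2.INTER_CUBIC))
go(537,367.5,60,28.5)
E
```

```text
shift mm [-322.1, -9.2, 167.5] yaw rad 0.621 q6 -1.144283711107733validation failed for argument at $[0]...
validation failed for argument at $[0]...
validation failed for argument at $[0]...
validation failed for argument at $[0]...
```

View pics/c3.png

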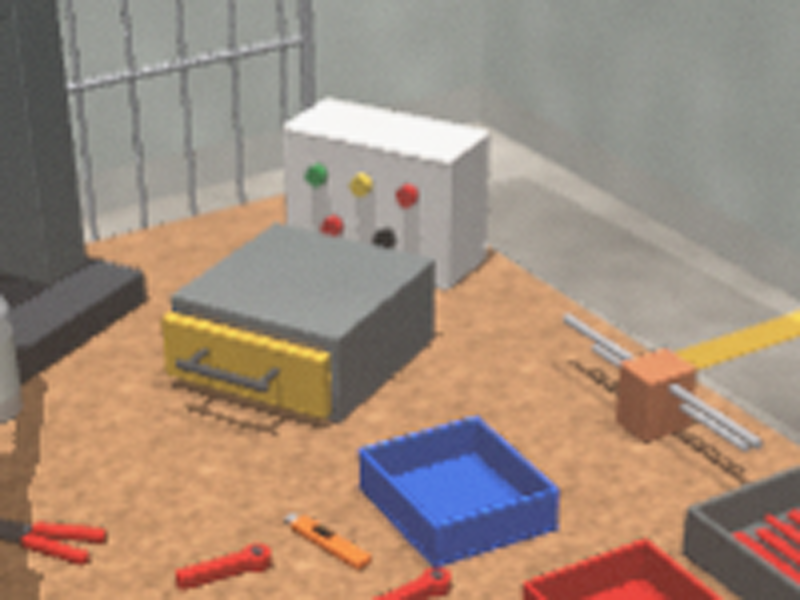

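Every row needs all five keys. The crop shows the drawer closed, with bar ends at crop (180,366) and (265,384).

```bash
python3 -m crank '[{"grip":0.091,"x":-0.04,"y":0,"z":0,"yaw":0},{"grip":0.091,"x":-0.08,"y":0,"z":0,"yaw":0},{"grip":0.091,"x":-0.12,"y":0,"z":0,"yaw":0},{"grip":0.091,"x":-0.16,"y":0,"z":0,"yaw":0},{"grip":0.091,"x":-0.2,"y":0,"z":0,"yaw":0}]' 30
python3 -m crank '[{"grip":0.034,"x":-0.04,"y":0,"z":0,"yaw":0},{"grip":0.034,"x":-0.08,"y":-0.009,"z":0,"yaw":0},{"grip":0.034,"x":-0.122,"y":-0.009,"z":0,"yaw":0},{"grip":0.034,"x":-0.122,"y":-0.009,"z":0,"yaw":0},{"grip":0.034,"x":-0.122,"y":-0.009,"z":0,"yaw":0}]'
python3 -m crank '[{"grip":0.034,"x":0,"y":0,"z":0,"yaw":0.124},{"grip":0.034,"x":0,"y":0,"z":0,"yaw":0.248},{"grip":0.034,"x":0,"y":0,"z":0,"yaw":0.372},{"grip":0.034,"x":0,"y":0,"z":0,"yaw":0.496},{"grip":0.034,"x":0,"y":0,"z":0,"yaw":0.621}]'
python3 - <<'E'
from h import *
print(ray('side',[(230+180/4,60+366/4),(230+265/4,60+384/4)],57))
go(537,367.5,60,28.5)
E
```

```text
time_s: 0.62
ee_pos: [432.7, 428.5, 227.8]
ee_rot: [-180.0, -0.0, 154.1]
force: [1.0, 0.6, -0.0]
gripper_width: 90.9
gripper_force: 0.0
time_s: 1.03
ee_pos: [538.8, 366.6, 227.1]
ee_rot: [-180.0, -0.0, 153.8]
force: [-0.6, -0.9, -0.1]
gripper_width: 60.3
gripper_force: 0.0
time_s: 1.45
ee_pos: [535.6, 369.1, 227.9]
ee_rot: [-180.0, -0.0, 118.2]
force: [0.4, 0.3, -0.7]
gripper_width: 34.2
gripper_force: 0.0
[[509.38895996 406.51427566  57.        ]
 [564.21444726 328.92519097  57.        ]]
shift mm [-2.1, 0.6, 167.9] yaw rad -0.005 q6 5.312577473375811
```

```bash
python3 -m crank '[{"grip":0.034,"x":0,"y":0,"z":0.04,"yaw":0},{"grip":0.034,"x":0,"y":0,"z":0.08,"yaw":0},{"grip":0.034,"x":0,"y":0,"z":0.12,"yaw":0},{"grip":0.034,"x":0,"y":0,"z":0.15,"yaw":0},{"grip":0.034,"x":0,"y":0,"z":0.168,"yaw":0}]'
python3 -m crank '[{"grip":0.0,"x":0,"y":0,"z":0,"yaw":0},{"grip":0.0,"x":0,"y":0,"z":0,"yaw":0},{"grip":0.0,"x":0,"y":0,"z":0,"yaw":0},{"grip":0.0,"x":0,"y":0,"z":0,"yaw":0},{"grip":0.0,"x":0,"y":0,"z":0,"yaw":0}]' 30
python3 - <<'E'
from h import *
s=state();p=s['ee_pos'];a=np.radians(28.5)
go(p[0]-145*np.cos(a),p[1]-145*np.sin(a))
E
```

```text
time_s: 1.87
ee_pos: [533.6, 367.8, 55.9]
ee_rot: [-179.6, 0.0, 118.6]
force: [0.1, -0.8, 0.5]
gripper_width: 34.1
gripper_force: 0.0
time_s: 2.28
ee_pos: [537.7, 369.2, 62.2]
ee_rot: [179.8, -0.1, 118.5]
force: [-1.4, 1.7, 1.9]
gripper_width: 10.1
gripper_force: 30.0
shift mm [0.0, -145.0, -0.5] q6 4.9003120882171185
```

Gripped the bar (about 10 mm wide). Pulling along tool −y.

```bash
python3 -m crank '[{"grip":0.0,"x":0,"y":-0.012,"z":0,"yaw":0},{"grip":0.0,"x":0,"y":-0.026,"z":0,"yaw":0},{"grip":0.0,"x":0,"y":-0.040,"z":0,"yaw":0},{"grip":0.0,"x":0,"y":-0.055,"z":0,"yaw":0},{"grip":0.0,"x":0,"y":-0.07,"z":0,"yaw":0}]'
python3 -m crank '[{"grip":0.0,"x":0,"y":-0.015,"z":0,"yaw":0},{"grip":0.0,"x":0,"y":-0.03,"z":0,"yaw":0},{"grip":0.0,"x":0,"y":-0.045,"z":0,"yaw":0},{"grip":0.0,"x":0,"y":-0.06,"z":0,"yaw":0},{"grip":0.0,"x":0,"y":-0.074,"z":0,"yaw":0}]'
python3 -m crank '[{"grip":0.0,"x":0,"y":0,"z":0,"yaw":0},{"grip":0.034,"x":0,"y":0,"z":0,"yaw":0},{"grip":0.034,"x":0,"y":0,"z":0,"yaw":0},{"grip":0.034,"x":0,"y":0,"z":0,"yaw":0},{"grip":0.034,"x":0,"y":0,"z":0,"yaw":0}]'
python3 -m crank '[{"grip":0.034,"x":0,"y":0,"z":-0.03,"yaw":0},{"grip":0.034,"x":0,"y":0,"z":-0.07,"yaw":0},{"grip":0.034,"x":0,"y":0,"z":-0.1,"yaw":0},{"grip":0.06,"x":0,"y":0,"z":-0.12,"yaw":0},{"grip":0.091,"x":0,"y":0,"z":-0.12,"yaw":0}]'
python3 - <<'E'
from h import *
go(429,-53,180,90)
E
```

```text
time_s: 2.7
ee_pos: [477.2, 335.4, 62.1]
ee_rot: [179.6, 0.0, 118.5]
force: [2.0, -0.3, 3.0]
gripper_width: 10.1
gripper_force: 30.0
time_s: 3.12
ee_pos: [413.3, 299.6, 62.1]
ee_rot: [179.5, 0.1, 118.6]
force: [36.4, 11.8, -13.8]
gripper_width: 10.3
gripper_force: 30.0
time_s: 3.53
ee_pos: [410.6, 299.6, 60.3]
ee_rot: [180.0, -0.0, 118.5]
force: [0.1, 0.2, 0.0]
gripper_width: 33.0
gripper_force: 0.0
time_s: 3.95
ee_pos: [412.8, 301.2, 184.7]
ee_rot: [179.4, -0.1, 118.5]
force: [0.6, 0.2, 0.2]
gripper_width: 44.4
gripper_force: 0.0
shift mm [-319.1, -154.7, 2.8] yaw rad -1.074 q6 6.333461395917791
```

```bash
python3 -m crank '[{"grip":0.091,"x":-0.036,"y":-0.0174,"z":0,"yaw":0},{"grip":0.091,"x":-0.072,"y":-0.0348,"z":0,"yaw":0},{"grip":0.091,"x":-0.108,"y":-0.0522,"z":0,"yaw":0},{"grip":0.091,"x":-0.144,"y":-0.0696,"z":0,"yaw":0},{"grip":0.091,"x":-0.18,"y":-0.087,"z":0,"yaw":0}]' >/dev/null
python3 -m crank '[{"grip":0.091,"x":-0.036,"y":-0.0174,"z":0,"yaw":0},{"grip":0.091,"x":-0.072,"y":-0.0348,"z":0,"yaw":0},{"grip":0.091,"x":-0.108,"y":-0.0522,"z":0,"yaw":0},{"grip":0.091,"x":-0.139,"y":-0.068,"z":0,"yaw":0},{"grip":0.091,"x":-0.139,"y":-0.068,"z":0,"yaw":0}]' >/dev/null
python3 -m crank '[{"grip":0.091,"x":0,"y":0,"z":0,"yaw":0.1},{"grip":0.091,"x":0,"y":0,"z":0,"yaw":0.2},{"grip":0.091,"x":0,"y":0,"z":0,"yaw":0.3},{"grip":0.091,"x":0,"y":0,"z":0,"yaw":0.4},{"grip":0.091,"x":0,"y":0,"z":0,"yaw":0.497}]'
python3 - <<'E'
from h import *
go(429,-53,25,0)
im=grab_frame('side')
cv2.imwrite('pics/c4.png',cv2.resize(im[60:310,230:480,::-1],None,fx=2.4,fy=2.4,interpolation=cv2.INTER_CUBIC))
E
```

```text
time_s: 5.2
ee_pos: [425.9, -54.2, 179.0]
ee_rot: [-179.9, -0.0, 89.7]
force: [0.4, -0.3, 1.0]
gripper_width: 91.4
gripper_force: 0.0
shift mm [1.0, 3.4, 154.0] yaw rad -0.005 q6 -8.54275491165427
```

View pics/c4.png

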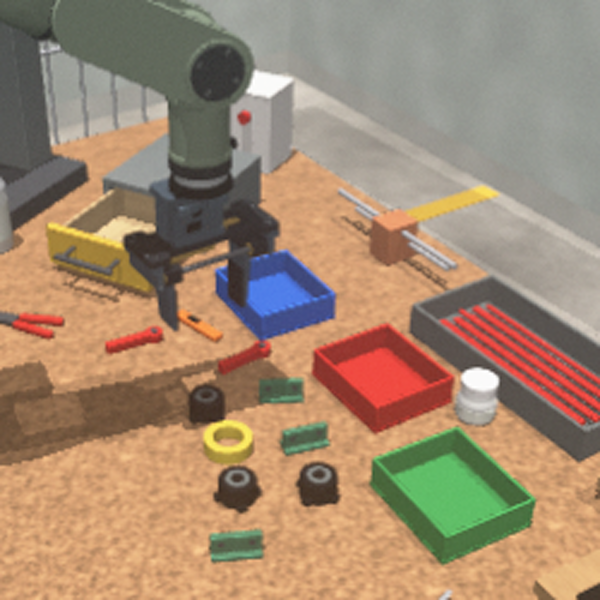

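The drawer is open and the gripper stands above the left hub (crop 207,403). Next: descend, grip, lift and weigh.

```bash
python3 -m crank '[{"grip":0.091,"x":0,"y":0.003,"z":0.04,"yaw":0},{"grip":0.091,"x":0,"y":0.003,"z":0.08,"yaw":0},{"grip":0.091,"x":0,"y":0.003,"z":0.12,"yaw":0},{"grip":0.091,"x":0,"y":0.003,"z":0.145,"yaw":0},{"grip":0.091,"x":0,"y":0.003,"z":0.155,"yaw":0}]'
python3 -m crank '[{"grip":0.03,"x":0,"y":0,"z":0,"yaw":0},{"grip":0.03,"x":0,"y":0,"z":0,"yaw":0},{"grip":0.03,"x":0,"y":0,"z":0,"yaw":0},{"grip":0.03,"x":0,"y":0,"z":0,"yaw":0},{"grip":0.03,"x":0,"y":0,"z":0,"yaw":0}]' 45
python3 -m crank '[{"grip":0.03,"x":0,"y":0,"z":-0.02,"yaw":0},{"grip":0.03,"x":0,"y":0,"z":-0.06,"yaw":0},{"grip":0.03,"x":0,"y":0,"z":-0.1,"yaw":0},{"grip":0.03,"x":0,"y":0,"z":-0.13,"yaw":0},{"grip":0.03,"x":0,"y":0,"z":-0.15,"yaw":0}]'
python3 -m crank '[{"grip":0.03,"x":0,"y":0,"z":0,"yaw":0},{"grip":0.03,"x":0,"y":0,"z":0,"yaw":0},{"grip":0.03,"x":0,"y":0,"z":0,"yaw":0},{"grip":0.03,"x":0,"y":0,"z":0,"yaw":0},{"grip":0.03,"x":0,"y":0,"z":0,"yaw":0}]'
cat >> h.py <<'E'
def weigh():
    f=[]
    for i in range(5): grab_frame('side'); f.append(state()['force'])
    print('F',np.mean(f,0).round(2), 'w',state()['gripper_width'])
E
python3 -c "
from h import *
weigh(); go(645,117,180); go(520,359,180,28.5)"
```

```text
time_s: 5.67
ee_pos: [426.1, -53.7, 21.1]
ee_rot: [-179.5, -0.1, 90.1]
force: [-0.1, -0.5, -0.3]
gripper_width: 91.2
gripper_force: 0.0
time_s: 6.08
ee_pos: [430.3, -54.9, 26.0]
ee_rot: [179.9, 0.0, 90.0]
force: [-1.2, -0.3, 0.1]
gripper_width: 60.6
gripper_force: 0.0
time_s: 6.5
ee_pos: [430.8, -55.1, 179.3]
ee_rot: [179.6, 0.1, 90.0]
force: [0.3, -0.7, -0.5]
gripper_width: 30.3
gripper_force: 0.0
time_s: 6.92
ee_pos: [428.6, -54.7, 173.6]
ee_rot: [-179.8, -0.0, 90.0]
force: [-0.9, -0.3, 0.2]
gripper_width: 30.0
gripper_force: 0.0
F [-0.31 -0.09 -0.  ] w 29.71285495322859
shift mm [171.8, 215.7, -5.7] q6 -8.809497982380707
shift mm [413.8, 90.7, -5.6] yaw rad -0.497 q6 -8.809497982380707
```

The fingers move slower than I allowed (about 75 mm/s), so I lifted before contact. Retrying with two close calls.

```bash
python3 -m crank '[{"grip":0.08,"x":0,"y":0,"z":0,"yaw":0},{"grip":0.08,"x":0,"y":0,"z":0,"yaw":0},{"grip":0.08,"x":0,"y":0,"z":0,"yaw":0},{"grip":0.08,"x":0,"y":0,"z":0,"yaw":0},{"grip":0.08,"x":0,"y":0,"z":0.03,"yaw":0}]' >/dev/null
python3 -m crank '[{"grip":0.08,"x":0,"y":0,"z":0.02,"yaw":0},{"grip":0.08,"x":0,"y":0,"z":0.05,"yaw":0},{"grip":0.08,"x":0,"y":0,"z":0.08,"yaw":0},{"grip":0.08,"x":0,"y":0,"z":0.105,"yaw":0},{"grip":0.08,"x":0,"y":0,"z":0.121,"yaw":0}]'
python3 -m crank '[{"grip":0.03,"x":0,"y":0,"z":0,"yaw":0},{"grip":0.03,"x":0,"y":0,"z":0,"yaw":0},{"grip":0.03,"x":0,"y":0,"z":0,"yaw":0},{"grip":0.03,"x":0,"y":0,"z":0,"yaw":0},{"grip":0.03,"x":0,"y":0,"z":0,"yaw":0}]' 45 >/dev/null
python3 -m crank '[{"grip":0.03,"x":0,"y":0,"z":0,"yaw":0},{"grip":0.03,"x":0,"y":0,"z":0,"yaw":0},{"grip":0.03,"x":0,"y":0,"z":0,"yaw":0},{"grip":0.03,"x":0,"y":0,"z":0,"yaw":0},{"grip":0.03,"x":0,"y":0,"z":0,"yaw":0}]'
python3 -m crank '[{"grip":0.03,"x":0,"y":0,"z":-0.02,"yaw":0},{"grip":0.03,"x":0,"y":0,"z":-0.06,"yaw":0},{"grip":0.03,"x":0,"y":0,"z":-0.1,"yaw":0},{"grip":0.03,"x":0,"y":0,"z":-0.13,"yaw":0},{"grip":0.03,"x":0,"y":0,"z":-0.15,"yaw":0}]'
python3 -m crank '[{"grip":0.03,"x":0,"y":0,"z":0,"yaw":0},{"grip":0.03,"x":0,"y":0,"z":0,"yaw":0},{"grip":0.03,"x":0,"y":0,"z":0,"yaw":0},{"grip":0.03,"x":0,"y":0,"z":0,"yaw":0},{"grip":0.03,"x":0,"y":0,"z":0,"yaw":0}]' >/dev/null
python3 -c "
from h import *
weigh(); go(645,117,180); go(520,359,180,28.5)"
```

```text
time_s: 8.0
ee_pos: [428.2, -54.6, 21.9]
ee_rot: [-179.8, -0.0, 90.0]
force: [0.1, 0.5, -0.4]
gripper_width: 80.1
gripper_force: 0.0
time_s: 8.83
ee_pos: [428.8, -54.8, 24.8]
ee_rot: [-180.0, -0.0, 90.0]
force: [-3.5, 0.4, 6.7]
gripper_width: 46.7
gripper_force: 45.0
time_s: 9.25
ee_pos: [430.7, -55.0, 177.6]
ee_rot: [179.6, 0.0, 90.0]
force: [0.5, -0.1, -4.2]
gripper_width: 47.0
gripper_force: 45.0
F [ 0.32  0.1  -3.72] w 47.34427374521628
shift mm [171.8, 215.7, -6.8] q6 -8.809135867415172
shift mm [413.8, 90.7, -6.6] yaw rad -0.497 q6 -8.809135867415172
```

Reads 3.7 N, so it is complete and goes into the blue tote, left half.

```bash
python3 -m crank '[{"grip":0.03,"x":0.025,"y":0.027,"z":0,"yaw":0},{"grip":0.03,"x":0.05,"y":0.054,"z":0,"yaw":0},{"grip":0.03,"x":0.075,"y":0.081,"z":0,"yaw":0},{"grip":0.03,"x":0.1,"y":0.108,"z":0,"yaw":0},{"grip":0.03,"x":0.125,"y":0.135,"z":0,"yaw":0}]'
python3 -m crank '[{"grip":0.03,"x":0.025,"y":0.027,"z":0,"yaw":0},{"grip":0.03,"x":0.05,"y":0.054,"z":0,"yaw":0},{"grip":0.03,"x":0.077,"y":0.081,"z":0,"yaw":0},{"grip":0.03,"x":0.077,"y":0.081,"z":0,"yaw":0},{"grip":0.03,"x":0.077,"y":0.081,"z":0,"yaw":0}]'
python3 -c "
from h import *
weigh(); go(645,147,33)"
```

```text
time_s: 10.33
ee_pos: [565.5, 71.5, 173.6]
ee_rot: [-180.0, 0.0, 90.0]
force: [0.6, 0.1, -3.1]
gripper_width: 46.9
gripper_force: 45.0
time_s: 10.75
ee_pos: [646.2, 148.7, 172.3]
ee_rot: [-179.9, 0.0, 90.1]
force: [-1.2, -1.4, -3.8]
gripper_width: 46.6
gripper_force: 45.0
F [-0.05 -0.18 -3.74] w 46.79367346696303
shift mm [0.8, 0.3, 141.1] q6 11.838230138273625
```

```bash
python3 -m crank '[{"grip":0.03,"x":0,"y":0,"z":0.035,"yaw":0},{"grip":0.03,"x":0,"y":0,"z":0.07,"yaw":0},{"grip":0.03,"x":0,"y":0,"z":0.1,"yaw":0},{"grip":0.03,"x":0,"y":0,"z":0.128,"yaw":0},{"grip":0.03,"x":0,"y":0,"z":0.14,"yaw":0}]'
python3 -m crank '[{"grip":0.06,"x":0,"y":0,"z":0,"yaw":0},{"grip":0.06,"x":0,"y":0,"z":0,"yaw":0},{"grip":0.06,"x":0,"y":0,"z":0,"yaw":0},{"grip":0.06,"x":0,"y":0,"z":0,"yaw":0},{"grip":0.06,"x":0,"y":0,"z":0,"yaw":0}]'
python3 -m crank '[{"grip":0.06,"x":0,"y":0,"z":-0.03,"yaw":0},{"grip":0.06,"x":0,"y":0,"z":-0.07,"yaw":0},{"grip":0.08,"x":0,"y":0,"z":-0.11,"yaw":0},{"grip":0.08,"x":0,"y":0,"z":-0.14,"yaw":0},{"grip":0.08,"x":0,"y":0,"z":-0.14,"yaw":0}]'
cat > m2.py <<'E'
from h import *
def m2():
    im=grab_frame('top')
    for nm,lo,hi,z,a in(('red',(0,150,90),(6,255,255),16,30),('green',(60,60,40),(95,255,200),15,25),('hub',(0,0,0),(180,75,200),15,40)):
        for b in blobs('top',im,lo,hi,z,a):
            if 300<b[2][0]<600 and -330<b[2][1]<160 and b[0]<200: print(nm,b)
    return im
E
python3 -c "
from m2 import *
m2(); go(378,-214)"
```

```text
time_s: 11.42
ee_pos: [642.5, 145.8, 30.4]
ee_rot: [-179.6, 0.1, 89.9]
force: [-1.7, -0.4, -4.2]
gripper_width: 47.0
gripper_force: 45.0
time_s: 11.83
ee_pos: [646.8, 147.4, 36.2]
ee_rot: [179.8, -0.1, 90.0]
force: [0.5, 0.4, 0.0]
gripper_width: 60.0
gripper_force: 0.0
time_s: 12.25
ee_pos: [649.5, 148.1, 183.4]
ee_rot: [179.1, -0.2, 90.0]
force: [1.0, 0.0, 1.1]
gripper_width: 77.4
gripper_force: 0.0
red (79.0, [312.0, 198.0], [532.7, 20.4], [83.1, 21.6], 0.7)
green (65.5, [397.0, 256.0], [328.2, -288.3], [19.1, 54.1], 63.0)
green (53.0, [366.0, 207.0], [501.4, -177.6], [17.1, 52.5], 77.5)
green (57.0, [339.0, 198.0], [531.0, -78.6], [17.6, 51.8], 63.9)
hub (96.0, [376.0, 242.0], [377.7, -214.4], [39.1, 39.4], 0.4)
hub (92.5, [389.0, 217.0], [466.4, -260.5], [40.4, 38.5], 45.2)
shift mm [-361.7, -269.9, -3.8] q6 11.843145070757622
```

```bash
python3 -m crank '[{"grip":0.08,"x":-0.03,"y":-0.022,"z":0,"yaw":0},{"grip":0.08,"x":-0.06,"y":-0.044,"z":0,"yaw":0},{"grip":0.08,"x":-0.09,"y":-0.066,"z":0,"yaw":0},{"grip":0.08,"x":-0.12,"y":-0.088,"z":0,"yaw":0},{"grip":0.08,"x":-0.15,"y":-0.11,"z":0,"yaw":0}]' >/dev/null
python3 -m crank '[{"grip":0.08,"x":-0.03,"y":-0.022,"z":0,"yaw":0},{"grip":0.08,"x":-0.06,"y":-0.044,"z":0,"yaw":0},{"grip":0.08,"x":-0.09,"y":-0.066,"z":0,"yaw":0},{"grip":0.08,"x":-0.12,"y":-0.088,"z":0,"yaw":0},{"grip":0.08,"x":-0.15,"y":-0.11,"z":0,"yaw":0}]' >/dev/null
python3 -m crank '[{"grip":0.08,"x":-0.03,"y":-0.022,"z":0,"yaw":0},{"grip":0.08,"x":-0.062,"y":-0.048,"z":0,"yaw":0},{"grip":0.08,"x":-0.062,"y":-0.048,"z":0,"yaw":0},{"grip":0.08,"x":-0.062,"y":-0.048,"z":0,"yaw":0},{"grip":0.08,"x":-0.062,"y":-0.048,"z":0,"yaw":0}]'
python3 -c "
from h import *
weigh();go(378,-214,25,0)"
```

```text
time_s: 13.55
ee_pos: [377.3, -214.6, 173.6]
ee_rot: [-180.0, -0.0, 89.9]
force: [-0.6, -0.1, -0.5]
gripper_width: 79.8
gripper_force: 0.0
F [ 0.28  0.2  -0.26] w 80.16197238672616
shift mm [-0.1, -0.1, 148.8] yaw rad 0.002 q6 -31.16155974029411
```

```bash
python3 -m crank '[{"grip":0.08,"x":0,"y":0,"z":0.035,"yaw":0},{"grip":0.08,"x":0,"y":0,"z":0.07,"yaw":0},{"grip":0.08,"x":0,"y":0,"z":0.105,"yaw":0},{"grip":0.08,"x":0,"y":0,"z":0.135,"yaw":0},{"grip":0.08,"x":0,"y":0,"z":0.149,"yaw":0}]'
python3 -m crank '[{"grip":0.03,"x":0,"y":0,"z":0,"yaw":0},{"grip":0.03,"x":0,"y":0,"z":0,"yaw":0},{"grip":0.03,"x":0,"y":0,"z":0,"yaw":0},{"grip":0.03,"x":0,"y":0,"z":0,"yaw":0},{"grip":0.03,"x":0,"y":0,"z":0,"yaw":0}]' 45 >/dev/null
python3 -m crank '[{"grip":0.03,"x":0,"y":0,"z":0,"yaw":0},{"grip":0.03,"x":0,"y":0,"z":0,"yaw":0},{"grip":0.03,"x":0,"y":0,"z":0,"yaw":0},{"grip":0.03,"x":0,"y":0,"z":0,"yaw":0},{"grip":0.03,"x":0,"y":0,"z":0,"yaw":0}]'
python3 -m crank '[{"grip":0.03,"x":0,"y":0,"z":-0.02,"yaw":0},{"grip":0.03,"x":0,"y":0,"z":-0.06,"yaw":0},{"grip":0.03,"x":0,"y":0,"z":-0.1,"yaw":0},{"grip":0.03,"x":0,"y":0,"z":-0.13,"yaw":0},{"grip":0.03,"x":0,"y":0,"z":-0.15,"yaw":0}]'
python3 -m crank '[{"grip":0.03,"x":0,"y":0,"z":0,"yaw":0},{"grip":0.03,"x":0,"y":0,"z":0,"yaw":0},{"grip":0.03,"x":0,"y":0,"z":0,"yaw":0},{"grip":0.03,"x":0,"y":0,"z":0,"yaw":0},{"grip":0.03,"x":0,"y":0,"z":0,"yaw":0}]' >/dev/null
python3 -c "
from h import *
weigh(); go(645,85,180); go(520,359,180,28.5)"
```

```text
time_s: 14.22
ee_pos: [376.0, -212.9, 21.8]
ee_rot: [-179.7, -0.2, 90.1]
force: [-0.6, 0.7, 0.1]
gripper_width: 79.7
gripper_force: 0.0
time_s: 15.05
ee_pos: [378.3, -215.2, 26.1]
ee_rot: [179.9, 0.1, 90.0]
force: [0.2, 1.8, 8.2]
gripper_width: 46.7
gripper_force: 45.0
time_s: 15.47
ee_pos: [378.3, -215.5, 178.5]
ee_rot: [179.7, 0.2, 90.0]
force: [0.2, -0.3, -1.4]
gripper_width: 46.8
gripper_force: 45.0
F [ 0.19  0.19 -0.81] w 47.00323618287699
shift mm [299.8, 267.7, -5.6] q6 -31.17446120721004
shift mm [573.8, 142.7, -5.3] yaw rad -0.497 q6 -31.17446120721004
```

0.8 N, so this one is light and goes into the drawer.

```bash
python3 -m crank '[{"grip":0.03,"x":0.038,"y":0.008,"z":0,"yaw":0},{"grip":0.03,"x":0.076,"y":0.016,"z":0,"yaw":0},{"grip":0.03,"x":0.114,"y":0.024,"z":0,"yaw":0},{"grip":0.03,"x":0.152,"y":0.032,"z":0,"yaw":0},{"grip":0.03,"x":0.19,"y":0.04,"z":0,"yaw":0}]' >/dev/null
python3 -m crank '[{"grip":0.03,"x":0.038,"y":0.008,"z":0,"yaw":0},{"grip":0.03,"x":0.076,"y":0.016,"z":0,"yaw":0},{"grip":0.03,"x":0.114,"y":0.024,"z":0,"yaw":0},{"grip":0.03,"x":0.152,"y":0.032,"z":0,"yaw":0},{"grip":0.03,"x":0.19,"y":0.04,"z":0,"yaw":0}]' >/dev/null
python3 -m crank '[{"grip":0.03,"x":0.038,"y":0.008,"z":0,"yaw":0},{"grip":0.03,"x":0.076,"y":0.016,"z":0,"yaw":0},{"grip":0.03,"x":0.114,"y":0.024,"z":0,"yaw":0},{"grip":0.03,"x":0.152,"y":0.032,"z":0,"yaw":0},{"grip":0.03,"x":0.19,"y":0.04,"z":0,"yaw":0}]'
python3 -m crank '[{"grip":0.03,"x":0.02,"y":0.004,"z":0,"yaw":-0.1},{"grip":0.03,"x":0.035,"y":0.008,"z":0,"yaw":-0.2},{"grip":0.03,"x":0.035,"y":0.008,"z":0,"yaw":-0.3},{"grip":0.03,"x":0.035,"y":0.008,"z":0,"yaw":-0.4},{"grip":0.03,"x":0.035,"y":0.008,"z":0,"yaw":-0.497}]'
python3 -c "
from h import *
im=grab_frame('top'); cv2.imwrite('pics/c5.png',cv2.resize(im[110:260,140:340,::-1],None,fx=4,fy=4,interpolation=cv2.INTER_CUBIC))
weigh(); go(505,390,50,28.5)"
```

```text
time_s: 17.38
ee_pos: [497.4, 357.2, 174.6]
ee_rot: [-180.0, 0.0, 90.0]
force: [1.1, 0.2, -1.2]
gripper_width: 47.2
gripper_force: 45.0
time_s: 17.8
ee_pos: [505.3, 390.6, 174.1]
ee_rot: [-179.9, 0.0, 118.8]
force: [-0.6, 0.0, -1.0]
gripper_width: 46.9
gripper_force: 45.0
F [-0.62 -0.04 -0.72] w 47.01858528484679
shift mm [0.2, -0.4, 124.9] yaw rad -0.002 q6 8.248280792230618
```

View pics/c5.png

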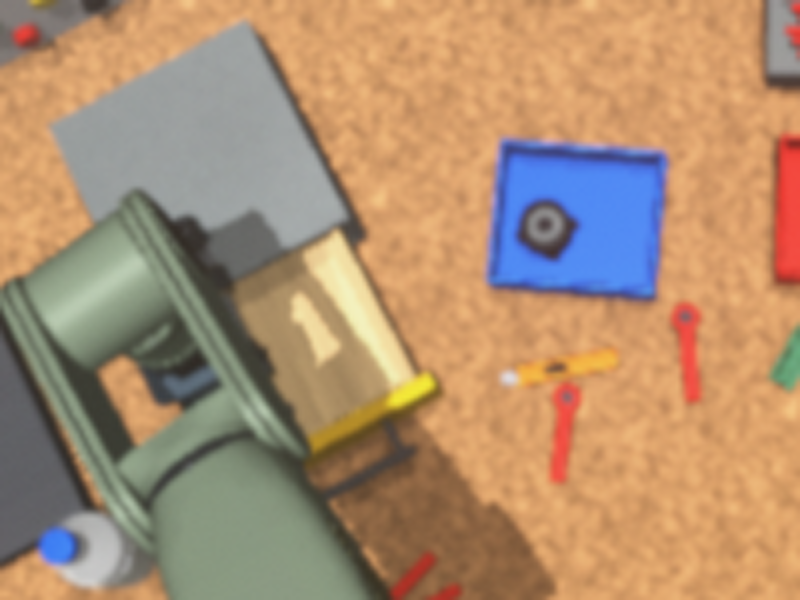

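Drawer open, one hub lying in the blue tote; the light hub is held over the left half of the drawer. Lowering it in.

```bash
python3 -c "
from h import *
print(ray('top',[(243.5,204.5)],73))"
python3 -m crank '[{"grip":0.03,"x":0,"y":0,"z":0.03,"yaw":0},{"grip":0.03,"x":0,"y":0,"z":0.06,"yaw":0},{"grip":0.03,"x":0,"y":0,"z":0.09,"yaw":0},{"grip":0.03,"x":0,"y":0,"z":0.115,"yaw":0},{"grip":0.03,"x":0,"y":0,"z":0.125,"yaw":0}]'
python3 -m crank '[{"grip":0.06,"x":0,"y":0,"z":0,"yaw":0},{"grip":0.06,"x":0,"y":0,"z":0,"yaw":0},{"grip":0.06,"x":0,"y":0,"z":0,"yaw":0},{"grip":0.06,"x":0,"y":0,"z":0,"yaw":0},{"grip":0.06,"x":0,"y":0,"z":0,"yaw":0}]'
python3 -m crank '[{"grip":0.06,"x":0,"y":0,"z":-0.03,"yaw":0},{"grip":0.06,"x":0,"y":0,"z":-0.06,"yaw":0},{"grip":0.06,"x":0,"y":0,"z":-0.09,"yaw":0},{"grip":0.08,"x":0,"y":0,"z":-0.125,"yaw":0},{"grip":0.08,"x":0,"y":0,"z":-0.125,"yaw":0}]'
python3 -c "
from m2 import *
m2(); go(466,-260.5,180,0)"
```

```text
[[498.15773334 253.21716595  73.        ]]
time_s: 18.52
ee_pos: [504.0, 388.9, 47.5]
ee_rot: [-179.7, 0.0, 118.4]
force: [-1.6, -4.1, 49.7]
gripper_width: 47.0
gripper_force: 45.1
time_s: 18.93
ee_pos: [505.7, 390.4, 50.6]
ee_rot: [179.9, -0.0, 118.5]
force: [0.5, -0.2, 0.3]
gripper_width: 59.9
gripper_force: 0.0
time_s: 19.35
ee_pos: [508.6, 392.5, 183.2]
ee_rot: [179.2, -0.1, 118.5]
force: [-0.4, 1.1, 1.0]
gripper_width: 70.9
gripper_force: 0.0
red (75.5, [280.0, 217.0], [459.6, 126.5], [82.3, 21.5], 1.1)
red (79.5, [312.0, 197.0], [532.7, 20.4], [83.1, 21.6], 0.7)
green (52.5, [397.0, 255.0], [328.2, -288.3], [19.1, 54.1], 63.0)
green (51.0, [366.0, 207.0], [501.2, -177.8], [16.9, 52.4], 78.7)
green (57.0, [339.0, 198.0], [531.0, -78.6], [17.6, 51.8], 63.9)
hub (94.5, [389.0, 217.0], [466.4, -260.5], [40.4, 38.5], 45.1)
hub (88.5, [339.0, 198.0], [531.7, -79.0], [24.1, 59.9], 63.9)
shift mm [-553.6, -347.2, -4.3] yaw rad 0.497 q6 8.164282774168958
```

```bash
for i in 1; do :; done
python3 -m crank '[{"grip":0.08,"x":-0.028,"y":-0.0175,"z":0,"yaw":0},{"grip":0.08,"x":-0.056,"y":-0.035,"z":0,"yaw":0},{"grip":0.08,"x":-0.084,"y":-0.0525,"z":0,"yaw":0},{"grip":0.08,"x":-0.112,"y":-0.07,"z":0,"yaw":0},{"grip":0.08,"x":-0.14,"y":-0.0875,"z":0,"yaw":0}]' >/dev/null
python3 -m crank '[{"grip":0.08,"x":-0.028,"y":-0.0175,"z":0,"yaw":0},{"grip":0.08,"x":-0.056,"y":-0.035,"z":0,"yaw":0},{"grip":0.08,"x":-0.084,"y":-0.0525,"z":0,"yaw":0},{"grip":0.08,"x":-0.112,"y":-0.07,"z":0,"yaw":0},{"grip":0.08,"x":-0.14,"y":-0.0875,"z":0,"yaw":0}]' >/dev/null
python3 -m crank '[{"grip":0.08,"x":-0.028,"y":-0.0175,"z":0,"yaw":0},{"grip":0.08,"x":-0.056,"y":-0.035,"z":0,"yaw":0},{"grip":0.08,"x":-0.084,"y":-0.0525,"z":0,"yaw":0},{"grip":0.08,"x":-0.112,"y":-0.07,"z":0,"yaw":0},{"grip":0.08,"x":-0.14,"y":-0.0875,"z":0,"yaw":0}]' >/dev/null
python3 -m crank '[{"grip":0.08,"x":-0.028,"y":-0.0175,"z":0,"yaw":0.1},{"grip":0.08,"x":-0.056,"y":-0.035,"z":0,"yaw":0.2},{"grip":0.08,"x":-0.084,"y":-0.0525,"z":0,"yaw":0.3},{"grip":0.08,"x":-0.112,"y":-0.07,"z":0,"yaw":0.4},{"grip":0.08,"x":-0.134,"y":-0.084,"z":0,"yaw":0.497}]'
python3 -m crank '[{"grip":0.08,"x":0,"y":0,"z":0,"yaw":0},{"grip":0.08,"x":0,"y":0,"z":0,"yaw":0},{"grip":0.08,"x":0,"y":0,"z":0,"yaw":0},{"grip":0.08,"x":0,"y":0,"z":0,"yaw":0},{"grip":0.08,"x":0,"y":0,"z":0,"yaw":0}]' >/dev/null
python3 -c "
from h import *
weigh();go(466,-260.5,25,0)"
```

```text
time_s: 21.07
ee_pos: [464.1, -264.1, 174.1]
ee_rot: [-179.9, -0.0, 89.7]
force: [0.2, 0.8, 0.5]
gripper_width: 80.5
gripper_force: 0.0
F [-0.27  0.5  -0.06] w 79.89200535458377
shift mm [1.0, 0.8, 150.0] yaw rad 0.001 q6 -30.644120804541952
```

```bash
python3 -m crank '[{"grip":0.08,"x":0,"y":0,"z":0.035,"yaw":0},{"grip":0.08,"x":0,"y":0,"z":0.07,"yaw":0},{"grip":0.08,"x":0,"y":0,"z":0.105,"yaw":0},{"grip":0.08,"x":0.001,"y":0.001,"z":0.135,"yaw":0},{"grip":0.08,"x":0.001,"y":0.001,"z":0.149,"yaw":0}]'
python3 -m crank '[{"grip":0.03,"x":0,"y":0,"z":0,"yaw":0},{"grip":0.03,"x":0,"y":0,"z":0,"yaw":0},{"grip":0.03,"x":0,"y":0,"z":0,"yaw":0},{"grip":0.03,"x":0,"y":0,"z":0,"yaw":0},{"grip":0.03,"x":0,"y":0,"z":0,"yaw":0}]' 45 >/dev/null
python3 -m crank '[{"grip":0.03,"x":0,"y":0,"z":0,"yaw":0},{"grip":0.03,"x":0,"y":0,"z":0,"yaw":0},{"grip":0.03,"x":0,"y":0,"z":0,"yaw":0},{"grip":0.03,"x":0,"y":0,"z":0,"yaw":0},{"grip":0.03,"x":0,"y":0,"z":0,"yaw":0}]'
python3 -m crank '[{"grip":0.03,"x":0,"y":0,"z":-0.02,"yaw":0},{"grip":0.03,"x":0,"y":0,"z":-0.06,"yaw":0},{"grip":0.03,"x":0,"y":0,"z":-0.1,"yaw":0},{"grip":0.03,"x":0,"y":0,"z":-0.13,"yaw":0},{"grip":0.03,"x":0,"y":0,"z":-0.15,"yaw":0}]'
python3 -m crank '[{"grip":0.03,"x":0,"y":0,"z":0,"yaw":0},{"grip":0.03,"x":0,"y":0,"z":0,"yaw":0},{"grip":0.03,"x":0,"y":0,"z":0,"yaw":0},{"grip":0.03,"x":0,"y":0,"z":0,"yaw":0},{"grip":0.03,"x":0,"y":0,"z":0,"yaw":0}]' >/dev/null
python3 -c "
from h import *
weigh(); go(645,85,180); go(538,328,180,28.5)"
```

```text
time_s: 22.15
ee_pos: [464.0, -259.5, 22.4]
ee_rot: [-179.7, -0.2, 90.0]
force: [-0.6, -0.1, 0.2]
gripper_width: 80.1
gripper_force: 0.0
time_s: 22.98
ee_pos: [466.6, -261.5, 27.3]
ee_rot: [179.9, 0.1, 90.0]
force: [-1.1, 0.3, 7.0]
gripper_width: 46.4
gripper_force: 45.0
time_s: 23.4
ee_pos: [467.0, -261.6, 179.8]
ee_rot: [179.7, 0.2, 90.0]
force: [1.4, 0.3, -1.7]
gripper_width: 47.0
gripper_force: 45.0
F [-0.25  0.47 -0.95] w 46.77557529030394
shift mm [346.0, 179.1, -4.6] q6 -30.493930198195418
shift mm [589.0, 72.1, -4.3] yaw rad -0.497 q6 -30.493930198195418
```

0.95 N, also light, so it goes in the right half of the drawer.

```bash
python3 -m crank '[{"grip":0.03,"x":0.038,"y":0.0046,"z":0,"yaw":0},{"grip":0.03,"x":0.076,"y":0.0092,"z":0,"yaw":0},{"grip":0.03,"x":0.114,"y":0.0138,"z":0,"yaw":0},{"grip":0.03,"x":0.152,"y":0.0184,"z":0,"yaw":0},{"grip":0.03,"x":0.19,"y":0.023,"z":0,"yaw":0}]' >/dev/null
python3 -m crank '[{"grip":0.03,"x":0.038,"y":0.0046,"z":0,"yaw":0},{"grip":0.03,"x":0.076,"y":0.0092,"z":0,"yaw":0},{"grip":0.03,"x":0.114,"y":0.0138,"z":0,"yaw":0},{"grip":0.03,"x":0.152,"y":0.0184,"z":0,"yaw":0},{"grip":0.03,"x":0.19,"y":0.023,"z":0,"yaw":0}]' >/dev/null
python3 -m crank '[{"grip":0.03,"x":0.038,"y":0.0046,"z":0,"yaw":0},{"grip":0.03,"x":0.076,"y":0.0092,"z":0,"yaw":0},{"grip":0.03,"x":0.114,"y":0.0138,"z":0,"yaw":0},{"grip":0.03,"x":0.152,"y":0.0184,"z":0,"yaw":0},{"grip":0.03,"x":0.19,"y":0.023,"z":0,"yaw":0}]'
python3 -m crank '[{"grip":0.03,"x":0.019,"y":0.003,"z":0,"yaw":-0.1},{"grip":0.03,"x":0.019,"y":0.003,"z":0,"yaw":-0.2},{"grip":0.03,"x":0.019,"y":0.003,"z":0,"yaw":-0.3},{"grip":0.03,"x":0.019,"y":0.003,"z":0,"yaw":-0.4},{"grip":0.03,"x":0.019,"y":0.003,"z":0,"yaw":-0.497}]'
python3 -c "
from h import *
im=grab_frame('top'); cv2.imwrite('pics/c6.png',cv2.resize(im[110:260,140:340,::-1],None,fx=4,fy=4,interpolation=cv2.INTER_CUBIC))
weigh(); go(538.5,328.5,51,28.5)"
```

```text
time_s: 25.32
ee_pos: [534.9, 311.0, 175.8]
ee_rot: [-180.0, 0.0, 90.0]
force: [0.7, 0.8, -0.7]
gripper_width: 47.0
gripper_force: 45.0
time_s: 25.73
ee_pos: [537.8, 328.3, 175.5]
ee_rot: [-180.0, 0.0, 118.8]
force: [-0.4, -0.2, -1.2]
gripper_width: 46.7
gripper_force: 45.0
F [ 0.29 -0.34 -1.37] w 46.59590240380248
shift mm [0.3, 0.7, 124.9] yaw rad -0.002 q6 1.9346250242844953
```

```bash
python3 -m crank '[{"grip":0.03,"x":0,"y":0,"z":0.035,"yaw":0},{"grip":0.03,"x":0,"y":0,"z":0.07,"yaw":0},{"grip":0.03,"x":0,"y":0,"z":0.1,"yaw":0},{"grip":0.03,"x":0,"y":0,"z":0.115,"yaw":0},{"grip":0.03,"x":0,"y":0,"z":0.12,"yaw":0}]'
python3 -m crank '[{"grip":0.03,"x":0,"y":0,"z":0.002,"yaw":0},{"grip":0.06,"x":0,"y":0,"z":0.004,"yaw":0},{"grip":0.06,"x":0,"y":0,"z":0.004,"yaw":0},{"grip":0.06,"x":0,"y":0,"z":0.004,"yaw":0},{"grip":0.06,"x":0,"y":0,"z":0.004,"yaw":0}]'
python3 -m crank '[{"grip":0.06,"x":0,"y":0,"z":-0.03,"yaw":0},{"grip":0.06,"x":0,"y":0,"z":-0.06,"yaw":0},{"grip":0.06,"x":0,"y":0,"z":-0.09,"yaw":0},{"grip":0.034,"x":0,"y":0,"z":-0.125,"yaw":0},{"grip":0.034,"x":0,"y":0,"z":-0.125,"yaw":0}]'
python3 -c "
from h import *
go(411,299.5,180,28.5)"
```

```text
time_s: 26.45
ee_pos: [536.1, 326.8, 52.6]
ee_rot: [-179.6, 0.0, 118.4]
force: [-0.0, -0.2, -1.2]
gripper_width: 47.0
gripper_force: 45.0
time_s: 26.87
ee_pos: [538.8, 328.4, 53.5]
ee_rot: [179.8, -0.0, 118.5]
force: [-0.2, 0.4, 0.0]
gripper_width: 59.9
gripper_force: 0.0
time_s: 27.28
ee_pos: [541.6, 330.1, 185.8]
ee_rot: [179.1, -0.0, 118.5]
force: [1.0, 1.3, 0.1]
gripper_width: 49.6
gripper_force: 0.0
shift mm [35.3, -129.4, 3.7] yaw rad -0.001 q6 1.8490322246310769
```

```bash
python3 -m crank '[{"grip":0.034,"x":0.009,"y":-0.032,"z":0,"yaw":0},{"grip":0.034,"x":0.018,"y":-0.064,"z":0,"yaw":0},{"grip":0.034,"x":0.027,"y":-0.096,"z":0,"yaw":0},{"grip":0.034,"x":0.035,"y":-0.127,"z":0,"yaw":0},{"grip":0.034,"x":0.035,"y":-0.127,"z":0,"yaw":0}]'
python3 -c "
from h import *
weigh()
im=grab_frame('side'); cv2.imwrite('pics/c7.png',cv2.resize(im[60:210,230:430,::-1],None,fx=4,fy=4,interpolation=cv2.INTER_CUBIC))
go(411.5,300,60,28.5)"
```

```text
time_s: 27.7
ee_pos: [403.9, 295.9, 177.3]
ee_rot: [-179.7, -0.0, 118.6]
force: [0.2, -0.0, -0.7]
gripper_width: 34.1
gripper_force: 0.0
F [ 0.39 -0.35 -0.12] w 34.271331205623234
shift mm [0.9, 0.9, 117.3] yaw rad -0.001 q6 6.2665100375151574
```

View pics/c7.png

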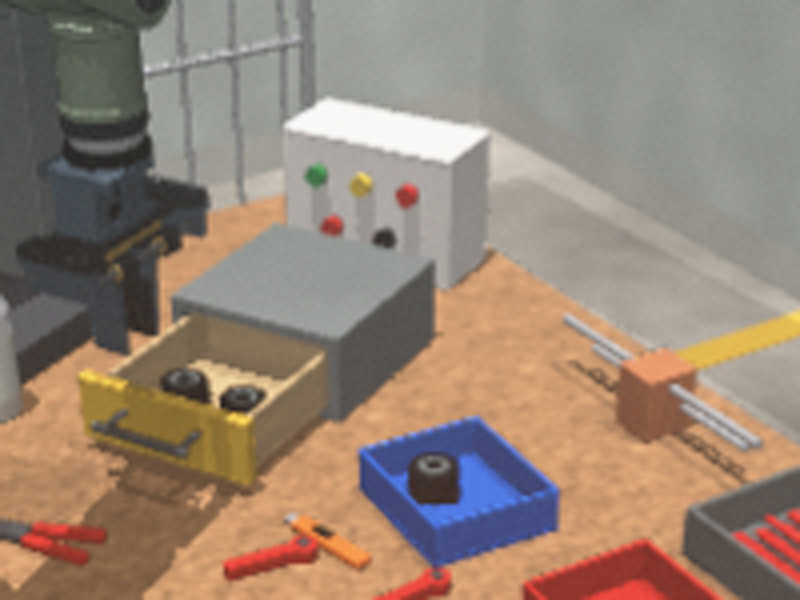

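Both light hubs sit flat in the drawer and the complete hub is in the blue tote. Closing the drawer.

```bash
python3 -m crank '[{"grip":0.034,"x":0.001,"y":0.001,"z":0.03,"yaw":0},{"grip":0.034,"x":0.001,"y":0.001,"z":0.06,"yaw":0},{"grip":0.034,"x":0.001,"y":0.001,"z":0.09,"yaw":0},{"grip":0.034,"x":0.001,"y":0.001,"z":0.11,"yaw":0},{"grip":0.034,"x":0.001,"y":0.001,"z":0.117,"yaw":0}]'
python3 -m crank '[{"grip":0.0,"x":0,"y":0,"z":0,"yaw":0},{"grip":0.0,"x":0,"y":0,"z":0,"yaw":0},{"grip":0.0,"x":0,"y":0,"z":0,"yaw":0},{"grip":0.0,"x":0,"y":0,"z":0,"yaw":0},{"grip":0.0,"x":0,"y":0,"z":0,"yaw":0}]' 25
python3 -m crank '[{"grip":0.0,"x":0,"y":0.01,"z":0,"yaw":0},{"grip":0.0,"x":0,"y":0.025,"z":0,"yaw":0},{"grip":0.0,"x":0,"y":0.04,"z":0,"yaw":0},{"grip":0.0,"x":0,"y":0.055,"z":0,"yaw":0},{"grip":0.0,"x":0,"y":0.07,"z":0,"yaw":0}]'
python3 -m crank '[{"grip":0.0,"x":0,"y":0.015,"z":0,"yaw":0},{"grip":0.0,"x":0,"y":0.03,"z":0,"yaw":0},{"grip":0.0,"x":0,"y":0.045,"z":0,"yaw":0},{"grip":0.0,"x":0,"y":0.06,"z":0,"yaw":0},{"grip":0.0,"x":0,"y":0.068,"z":0,"yaw":0}]'
python3 -m crank '[{"grip":0.0,"x":0,"y":0.002,"z":0,"yaw":0},{"grip":0.0,"x":0,"y":0.004,"z":0,"yaw":0},{"grip":0.0,"x":0,"y":0.006,"z":0,"yaw":0},{"grip":0.0,"x":0,"y":0.008,"z":0,"yaw":0},{"grip":0.0,"x":0,"y":0.008,"z":0,"yaw":0}]'
python3 -m crank '[{"grip":0.0,"x":0,"y":0,"z":0,"yaw":0},{"grip":0.0,"x":0,"y":0,"z":0,"yaw":0},{"grip":0.0,"x":0,"y":0,"z":0,"yaw":0},{"grip":0.0,"x":0,"y":0,"z":0,"yaw":0},{"grip":0.0,"x":0,"y":0,"z":0,"yaw":0}]'
```

```text
time_s: 28.42
ee_pos: [409.2, 298.5, 56.7]
ee_rot: [-179.7, 0.0, 118.4]
force: [0.0, -0.2, 0.2]
gripper_width: 33.9
gripper_force: 0.0
time_s: 28.83
ee_pos: [412.7, 301.1, 61.6]
ee_rot: [179.6, -0.0, 118.5]
force: [4.9, 2.2, -1.8]
gripper_width: 10.1
gripper_force: 25.0
time_s: 29.25
ee_pos: [471.5, 334.0, 61.5]
ee_rot: [-180.0, -0.1, 118.5]
force: [-2.6, 2.5, 5.3]
gripper_width: 10.4
gripper_force: 25.0
time_s: 29.67
ee_pos: [532.0, 367.9, 61.5]
ee_rot: [179.9, -0.2, 118.5]
force: [-4.7, 4.5, 4.4]
gripper_width: 10.7
gripper_force: 25.0
time_s: 30.08
ee_pos: [537.9, 371.2, 61.5]
ee_rot: [179.9, -0.2, 118.5]
force: [-3.1, 3.8, 3.4]
gripper_width: 10.4
gripper_force: 25.0
time_s: 30.5
ee_pos: [537.9, 371.2, 61.5]
ee_rot: [179.9, -0.2, 118.5]
force: [-2.4, 5.0, 2.1]
gripper_width: 10.1
gripper_force: 25.0
```

```bash
python3 -m crank '[{"grip":0.0,"x":0,"y":0.002,"z":0,"yaw":0},{"grip":0.0,"x":0,"y":0.003,"z":0,"yaw":0},{"grip":0.0,"x":0,"y":0.004,"z":0,"yaw":0},{"grip":0.0,"x":0,"y":0.004,"z":0,"yaw":0},{"grip":0.0,"x":0,"y":0.004,"z":0,"yaw":0}]'
python3 -m crank '[{"grip":0.034,"x":0,"y":0,"z":0,"yaw":0},{"grip":0.034,"x":0,"y":0,"z":0,"yaw":0},{"grip":0.034,"x":0,"y":0,"z":0,"yaw":0},{"grip":0.034,"x":0,"y":0,"z":0,"yaw":0},{"grip":0.034,"x":0,"y":0,"z":0,"yaw":0}]'
python3 -m crank '[{"grip":0.034,"x":0,"y":0,"z":-0.03,"yaw":0},{"grip":0.034,"x":0,"y":0,"z":-0.06,"yaw":0},{"grip":0.05,"x":0,"y":0,"z":-0.09,"yaw":0},{"grip":0.05,"x":0,"y":0,"z":-0.115,"yaw":0},{"grip":0.05,"x":0,"y":0,"z":-0.115,"yaw":0}]'
python3 -c "
from m2 import *
im=m2(); cv2.imwrite('pics/c8.png',cv2.resize(im[110:260,140:340,::-1],None,fx=4,fy=4,interpolation=cv2.INTER_CUBIC))
go(457,126.5,180,91)"
```

```text
time_s: 30.92
ee_pos: [541.1, 373.0, 61.6]
ee_rot: [179.9, -0.2, 118.5]
force: [-3.0, 5.1, 2.5]
gripper_width: 10.3
gripper_force: 25.0
time_s: 31.33
ee_pos: [541.9, 370.7, 59.9]
ee_rot: [-180.0, 0.0, 118.5]
force: [-0.4, 0.1, -0.1]
gripper_width: 33.7
gripper_force: 0.0
time_s: 31.75
ee_pos: [544.6, 372.5, 181.3]
ee_rot: [179.4, -0.1, 118.5]
force: [0.5, 0.5, 1.3]
gripper_width: 49.2
gripper_force: 0.0
red (76.5, [280.0, 217.0], [459.6, 126.5], [82.3, 21.5], 1.1)
red (79.5, [312.0, 197.0], [532.7, 20.4], [83.1, 21.6], 0.7)
green (47.0, [397.0, 255.0], [328.2, -288.3], [19.1, 54.1], 63.0)
green (49.0, [366.0, 207.0], [501.3, -177.5], [16.2, 52.4], 78.7)
green (56.0, [339.0, 198.0], [531.0, -78.6], [17.6, 51.8], 63.9)
hub (84.5, [366.0, 207.0], [501.8, -177.2], [23.9, 58.8], 78.7)
hub (88.5, [339.0, 198.0], [531.7, -79.0], [24.1, 59.9], 63.9)
shift mm [-174.5, -192.9, -3.0] yaw rad -1.092 q6 4.91728426399642
```

View pics/c8.png

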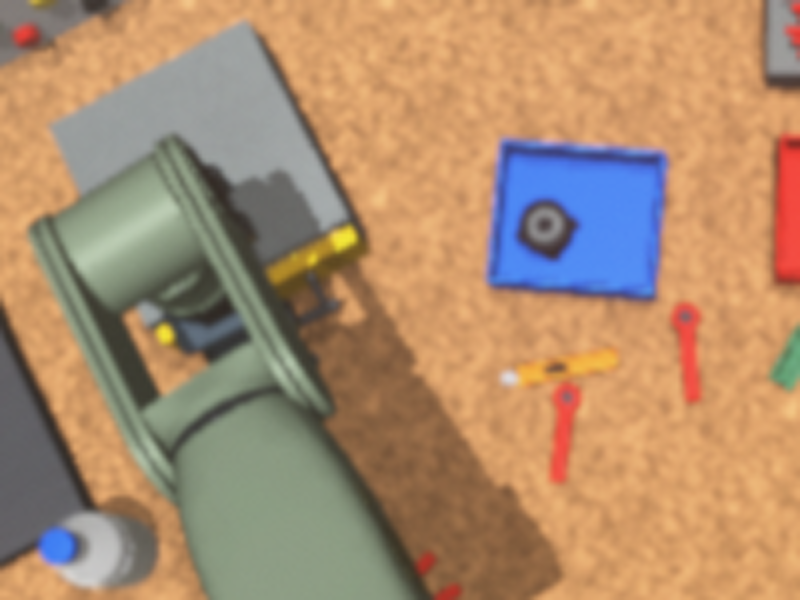

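The arm hides part of the drawer; I will check it against the start picture once clear. One handle (boss at crop 567,393) has been knocked next to the knife, and I pick that one up now.

```bash
python3 -m crank '[{"grip":0.05,"x":-0.02,"y":-0.022,"z":0,"yaw":0},{"grip":0.05,"x":-0.04,"y":-0.044,"z":0,"yaw":0},{"grip":0.05,"x":-0.06,"y":-0.066,"z":0,"yaw":0},{"grip":0.05,"x":-0.08,"y":-0.088,"z":0,"yaw":0},{"grip":0.05,"x":-0.1,"y":-0.11,"z":0,"yaw":0}]' >/dev/null
python3 -m crank '[{"grip":0.05,"x":-0.02,"y":-0.022,"z":0,"yaw":-0.1},{"grip":0.05,"x":-0.04,"y":-0.044,"z":0,"yaw":-0.2},{"grip":0.05,"x":-0.06,"y":-0.066,"z":0,"yaw":-0.3},{"grip":0.05,"x":-0.0745,"y":-0.083,"z":0,"yaw":-0.4},{"grip":0.05,"x":-0.0745,"y":-0.083,"z":0,"yaw":-0.493}]' >/dev/null
python3 -m crank '[{"grip":0.05,"x":0,"y":0,"z":0,"yaw":-0.1},{"grip":0.05,"x":0,"y":0,"z":0,"yaw":-0.2},{"grip":0.05,"x":0,"y":0,"z":0,"yaw":-0.3},{"grip":0.05,"x":0,"y":0,"z":0,"yaw":-0.4},{"grip":0.05,"x":0,"y":0,"z":0,"yaw":-0.493}]'
python3 -c "
from h import *
weigh()
im=cv2.imread('pics/top0.png')[:,:,::-1].copy(); n=snap('top','top9')
for i in(im,n): print([b for b in blobs('top',i,(22,150,120),(32,255,255),80,20) if b[1][0]<280])
go(457,126.5,19,85)"
```

```text
time_s: 33.05
ee_pos: [454.5, 125.2, 173.6]
ee_rot: [-179.9, -0.2, 175.2]
force: [0.4, 0.8, 0.2]
gripper_width: 50.0
gripper_force: 0.0
F [-0.06  0.08 -0.1 ] w 50.15713384952824
[(1480.0, [79.0, 322.0], [77.9, 829.0], [551.2, 42.2], 0.1), (219.0, [205.0, 183.0], [573.3, 390.3], [20.2, 195.3], 28.9), (1807.5, [95.0, 90.0], [930.8, 824.6], [48.8, 718.4], 89.8)]
[(1518.5, [79.0, 322.0], [77.9, 829.1], [551.2, 42.0], 0.1), (240.0, [204.0, 181.0], [578.7, 393.3], [19.3, 195.4], 29.4), (1813.5, [95.0, 90.0], [930.8, 824.6], [49.0, 718.4], 89.9)]
shift mm [-1.9, 1.2, 155.5] yaw rad -0.002 q6 -70.85829886488892
```

The drawer front is now about 6 mm further in than at the start (travel 147 of 150 mm). I'll give it a final push at the end. Now picking the handle.

```bash
python3 -m crank '[{"grip":0.05,"x":-0.002,"y":0.001,"z":0.035,"yaw":0},{"grip":0.05,"x":-0.002,"y":0.001,"z":0.07,"yaw":0},{"grip":0.05,"x":-0.002,"y":0.001,"z":0.105,"yaw":0},{"grip":0.05,"x":-0.002,"y":0.001,"z":0.14,"yaw":0},{"grip":0.05,"x":-0.002,"y":0.001,"z":0.154,"yaw":0}]'
python3 -m crank '[{"grip":0.0,"x":0,"y":0,"z":0,"yaw":0},{"grip":0.0,"x":0,"y":0,"z":0,"yaw":0},{"grip":0.0,"x":0,"y":0,"z":0,"yaw":0},{"grip":0.0,"x":0,"y":0,"z":0,"yaw":0},{"grip":0.0,"x":0,"y":0,"z":0,"yaw":0}]' 30
python3 -m crank '[{"grip":0.0,"x":0,"y":0,"z":0,"yaw":0},{"grip":0.0,"x":0,"y":0,"z":0,"yaw":0},{"grip":0.0,"x":0,"y":0,"z":-0.02,"yaw":0},{"grip":0.0,"x":0,"y":0,"z":-0.06,"yaw":0},{"grip":0.0,"x":0,"y":0,"z":-0.1,"yaw":0}]'
python3 -m crank '[{"grip":0.0,"x":0,"y":0,"z":-0.03,"yaw":0},{"grip":0.0,"x":0,"y":0,"z":-0.05,"yaw":0},{"grip":0.0,"x":0,"y":0,"z":-0.05,"yaw":0},{"grip":0.0,"x":0,"y":0,"z":-0.05,"yaw":0},{"grip":0.0,"x":0,"y":0,"z":-0.05,"yaw":0}]'
python3 -c "
from h import *
go(660,-105,180,90)"
```

```text
time_s: 33.77
ee_pos: [454.8, 125.8, 17.2]
ee_rot: [-179.9, -0.4, 174.9]
force: [-0.1, -0.3, 0.3]
gripper_width: 50.1
gripper_force: 0.0
time_s: 34.18
ee_pos: [458.6, 126.8, 22.3]
ee_rot: [179.9, 0.2, 175.0]
force: [-0.1, 0.3, 0.2]
gripper_width: 19.9
gripper_force: 0.0
time_s: 34.6
ee_pos: [456.1, 126.1, 121.2]
ee_rot: [-179.9, -0.2, 175.0]
force: [1.6, -0.0, -0.6]
gripper_width: 13.8
gripper_force: 30.0
time_s: 35.02
ee_pos: [456.6, 126.2, 169.9]
ee_rot: [-180.0, -0.1, 175.0]
force: [-0.8, 0.5, -0.7]
gripper_width: 13.4
gripper_force: 30.0
shift mm [-222.9, -212.5, -10.4] yaw rad -0.088 q6 -70.91117413113851
```

```bash
python3 -m crank '[{"grip":0.0,"x":-0.0224,"y":-0.0214,"z":0,"yaw":0},{"grip":0.0,"x":-0.0448,"y":-0.0428,"z":0,"yaw":0},{"grip":0.0,"x":-0.0672,"y":-0.0642,"z":0,"yaw":0},{"grip":0.0,"x":-0.0896,"y":-0.0856,"z":0,"yaw":0},{"grip":0.0,"x":-0.112,"y":-0.107,"z":0,"yaw":0}]' >/dev/null
python3 -m crank '[{"grip":0.0,"x":-0.0224,"y":-0.0214,"z":0,"yaw":-0.088},{"grip":0.0,"x":-0.0448,"y":-0.0428,"z":0,"yaw":-0.088},{"grip":0.0,"x":-0.0672,"y":-0.0642,"z":0,"yaw":-0.088},{"grip":0.0,"x":-0.0896,"y":-0.0856,"z":0,"yaw":-0.088},{"grip":0.0,"x":-0.111,"y":-0.1055,"z":0,"yaw":-0.088}]'
python3 -m crank '[{"grip":0.0,"x":0,"y":0,"z":0.035,"yaw":0},{"grip":0.0,"x":0,"y":0,"z":0.07,"yaw":0},{"grip":0.0,"x":0,"y":0,"z":0.1,"yaw":0},{"grip":0.0,"x":0,"y":0,"z":0.125,"yaw":0},{"grip":0.0,"x":0,"y":0,"z":0.138,"yaw":0}]'
python3 -m crank '[{"grip":0.0,"x":0,"y":0,"z":0,"yaw":0},{"grip":0.035,"x":0,"y":0,"z":0,"yaw":0},{"grip":0.035,"x":0,"y":0,"z":0,"yaw":0},{"grip":0.035,"x":0,"y":0,"z":0,"yaw":0},{"grip":0.035,"x":0,"y":0,"z":0,"yaw":0}]'
python3 -m crank '[{"grip":0.035,"x":0,"y":0,"z":-0.03,"yaw":0},{"grip":0.05,"x":0,"y":0,"z":-0.06,"yaw":0},{"grip":0.05,"x":0,"y":0,"z":-0.09,"yaw":0},{"grip":0.05,"x":0,"y":0,"z":-0.115,"yaw":0},{"grip":0.05,"x":0,"y":0,"z":-0.14,"yaw":0}]'
python3 -c "
from m2 import *
m2(); go(530,20.4,180,95.5)"
```

```text
time_s: 35.85
ee_pos: [660.9, -106.1, 167.9]
ee_rot: [180.0, -0.3, 180.0]
force: [0.2, -0.2, 0.1]
gripper_width: 13.7
gripper_force: 30.0
time_s: 36.27
ee_pos: [657.0, -104.2, 26.4]
ee_rot: [179.9, -0.6, 180.0]
force: [-5.4, 1.2, 37.4]
gripper_width: 13.4
gripper_force: 30.0
time_s: 36.68
ee_pos: [661.2, -104.8, 33.1]
ee_rot: [180.0, 0.0, -180.0]
force: [-0.2, 0.6, 0.1]
gripper_width: 34.5
gripper_force: 0.0
time_s: 37.1
ee_pos: [661.2, -104.8, 175.2]
ee_rot: [-180.0, 0.1, -180.0]
force: [-0.4, 0.3, 0.3]
gripper_width: 49.7
gripper_force: 0.0
red (90.5, [312.0, 197.0], [530.9, 20.4], [86.7, 21.6], 0.7)
green (68.0, [397.0, 256.0], [328.1, -288.2], [20.6, 54.2], 65.1)
shift mm [133.8, 125.7, -0.8] yaw rad -0.096 q6 -100.00689327551032
```

```bash
python3 -m crank '[{"grip":0.05,"x":0.027,"y":0.025,"z":0,"yaw":-0.096},{"grip":0.05,"x":0.054,"y":0.05,"z":0,"yaw":-0.096},{"grip":0.05,"x":0.081,"y":0.075,"z":0,"yaw":-0.096},{"grip":0.05,"x":0.108,"y":0.1,"z":0,"yaw":-0.096},{"grip":0.05,"x":0.134,"y":0.1257,"z":0,"yaw":-0.096}]' >/dev/null
python3 -m crank '[{"grip":0.05,"x":0,"y":0,"z":0.035,"yaw":0},{"grip":0.05,"x":0,"y":0,"z":0.07,"yaw":0},{"grip":0.05,"x":0,"y":0,"z":0.105,"yaw":0},{"grip":0.05,"x":0,"y":0,"z":0.14,"yaw":0},{"grip":0.05,"x":0,"y":0,"z":0.153,"yaw":0}]'
python3 -m crank '[{"grip":0.0,"x":0,"y":0,"z":0,"yaw":0},{"grip":0.0,"x":0,"y":0,"z":0,"yaw":0},{"grip":0.0,"x":0,"y":0,"z":0,"yaw":0},{"grip":0.0,"x":0,"y":0,"z":0,"yaw":0},{"grip":0.0,"x":0,"y":0,"z":0,"yaw":0}]' 30
python3 -m crank '[{"grip":0.0,"x":0,"y":0,"z":0,"yaw":0},{"grip":0.0,"x":0,"y":0,"z":0,"yaw":0},{"grip":0.0,"x":0,"y":0,"z":-0.02,"yaw":0},{"grip":0.0,"x":0,"y":0,"z":-0.06,"yaw":0},{"grip":0.0,"x":0,"y":0,"z":-0.1,"yaw":0}]'
python3 -m crank '[{"grip":0.0,"x":0,"y":0,"z":-0.03,"yaw":0},{"grip":0.0,"x":0,"y":0,"z":-0.05,"yaw":0},{"grip":0.0,"x":0,"y":0,"z":-0.05,"yaw":0},{"grip":0.0,"x":0,"y":0,"z":-0.05,"yaw":0},{"grip":0.0,"x":0,"y":0,"z":-0.05,"yaw":0}]'
python3 -c "
from h import *
go(660,-167,180,90)"
```

```text
time_s: 37.98
ee_pos: [524.0, 21.0, 16.2]
ee_rot: [180.0, -0.4, -174.5]
force: [-0.4, -0.3, 0.3]
gripper_width: 50.0
gripper_force: 0.0
time_s: 38.4
ee_pos: [528.2, 20.9, 21.5]
ee_rot: [-180.0, 0.2, -174.5]
force: [0.8, -0.4, 0.7]
gripper_width: 19.0
gripper_force: 0.2
time_s: 38.82
ee_pos: [525.6, 20.9, 120.0]
ee_rot: [180.0, -0.2, -174.5]
force: [0.3, -0.6, -1.1]
gripper_width: 13.5
gripper_force: 30.0
time_s: 39.23
ee_pos: [526.0, 20.9, 168.8]
ee_rot: [180.0, -0.1, -174.5]
force: [0.3, 1.0, -0.6]
gripper_width: 13.5
gripper_force: 30.0
shift mm [-115.3, -199.9, -11.5] yaw rad 0.096 q6 -94.49691767823452
```

```bash
python3 -m crank '[{"grip":0.0,"x":-0.012,"y":-0.02,"z":0,"yaw":0},{"grip":0.0,"x":-0.024,"y":-0.04,"z":0,"yaw":0},{"grip":0.0,"x":-0.036,"y":-0.06,"z":0,"yaw":0},{"grip":0.0,"x":-0.048,"y":-0.08,"z":0,"yaw":0},{"grip":0.0,"x":-0.06,"y":-0.1,"z":0,"yaw":0}]' >/dev/null
python3 -m crank '[{"grip":0.0,"x":-0.012,"y":-0.02,"z":0,"yaw":0.09},{"grip":0.0,"x":-0.024,"y":-0.04,"z":0,"yaw":0.09},{"grip":0.0,"x":-0.036,"y":-0.06,"z":0,"yaw":0.09},{"grip":0.0,"x":-0.048,"y":-0.08,"z":0,"yaw":0.09},{"grip":0.0,"x":-0.055,"y":-0.1,"z":0,"yaw":0.09}]'
python3 -m crank '[{"grip":0.0,"x":0,"y":0,"z":0.035,"yaw":0},{"grip":0.0,"x":0,"y":0,"z":0.07,"yaw":0},{"grip":0.0,"x":0,"y":0,"z":0.1,"yaw":0},{"grip":0.0,"x":0,"y":0,"z":0.122,"yaw":0},{"grip":0.0,"x":0,"y":0,"z":0.132,"yaw":0}]'
python3 -m crank '[{"grip":0.0,"x":0,"y":0,"z":0,"yaw":0},{"grip":0.035,"x":0,"y":0,"z":0,"yaw":0},{"grip":0.035,"x":0,"y":0,"z":0,"yaw":0},{"grip":0.035,"x":0,"y":0,"z":0,"yaw":0},{"grip":0.035,"x":0,"y":0,"z":0,"yaw":0}]'
python3 -m crank '[{"grip":0.035,"x":0,"y":0,"z":-0.03,"yaw":0},{"grip":0.05,"x":0,"y":0,"z":-0.06,"yaw":0},{"grip":0.05,"x":0,"y":0,"z":-0.09,"yaw":0},{"grip":0.05,"x":0,"y":0,"z":-0.115,"yaw":0},{"grip":0.05,"x":0,"y":0,"z":-0.135,"yaw":0}]'
python3 -c "
from m2 import *
m2(); go(531,-79,180,63)"
```

```text
time_s: 40.07
ee_pos: [660.8, -167.7, 166.8]
ee_rot: [179.9, -0.2, -179.6]
force: [0.9, 0.1, -0.5]
gripper_width: 13.8
gripper_force: 30.0
time_s: 40.48
ee_pos: [656.9, -166.2, 31.4]
ee_rot: [179.8, -0.6, -179.7]
force: [-0.3, -0.2, -0.5]
gripper_width: 14.1
gripper_force: 30.0
time_s: 40.9
ee_pos: [661.8, -167.3, 39.8]
ee_rot: [-180.0, 0.2, -179.6]
force: [0.1, 0.3, 0.3]
gripper_width: 34.5
gripper_force: 0.0
time_s: 41.32
ee_pos: [661.6, -167.3, 177.1]
ee_rot: [-179.9, 0.3, -179.6]
force: [0.1, -0.1, -0.5]
gripper_width: 50.2
gripper_force: 0.0
green (69.5, [397.0, 256.0], [328.1, -288.2], [20.6, 54.2], 65.2)
green (41.5, [338.0, 199.0], [530.7, -74.9], [18.1, 53.8], 72.0)
shift mm [131.9, 89.7, -0.7] yaw rad 0.477 q6 -105.52170376909089
```

```bash
python3 -m crank '[{"grip":0.05,"x":0.027,"y":0.018,"z":0,"yaw":0.1},{"grip":0.05,"x":0.054,"y":0.036,"z":0,"yaw":0.2},{"grip":0.05,"x":0.081,"y":0.054,"z":0,"yaw":0.3},{"grip":0.05,"x":0.108,"y":0.072,"z":0,"yaw":0.4},{"grip":0.05,"x":0.132,"y":0.09,"z":0,"yaw":0.477}]' >/dev/null
python3 -m crank '[{"grip":0.05,"x":0,"y":0,"z":0.035,"yaw":0},{"grip":0.05,"x":0,"y":0,"z":0.07,"yaw":0},{"grip":0.05,"x":0,"y":0,"z":0.105,"yaw":0},{"grip":0.05,"x":0,"y":0,"z":0.135,"yaw":0},{"grip":0.05,"x":0,"y":0,"z":0.146,"yaw":0}]'
python3 -m crank '[{"grip":0.0,"x":0,"y":0,"z":0,"yaw":0},{"grip":0.0,"x":0,"y":0,"z":0,"yaw":0},{"grip":0.0,"x":0,"y":0,"z":0,"yaw":0},{"grip":0.0,"x":0,"y":0,"z":0,"yaw":0},{"grip":0.0,"x":0,"y":0,"z":0,"yaw":0}]' 30
python3 -m crank '[{"grip":0.0,"x":0,"y":0,"z":0,"yaw":0},{"grip":0.0,"x":0,"y":0,"z":0,"yaw":0},{"grip":0.0,"x":0,"y":0,"z":-0.02,"yaw":0},{"grip":0.0,"x":0,"y":0,"z":-0.06,"yaw":0},{"grip":0.0,"x":0,"y":0,"z":-0.1,"yaw":0}]'
python3 -m crank '[{"grip":0.0,"x":0,"y":0,"z":-0.03,"yaw":0},{"grip":0.0,"x":0,"y":0,"z":-0.05,"yaw":0},{"grip":0.0,"x":0,"y":0,"z":-0.05,"yaw":0},{"grip":0.0,"x":0,"y":0,"z":-0.05,"yaw":0},{"grip":0.0,"x":0,"y":0,"z":-0.05,"yaw":0}]'
python3 -c "
from h import *
go(588,-322,180,86)"
```

```text
time_s: 42.2
ee_pos: [525.7, -77.4, 23.8]
ee_rot: [-179.9, -0.3, 153.0]
force: [-0.0, -0.7, 0.0]
gripper_width: 50.2
gripper_force: 0.0
time_s: 42.62
ee_pos: [529.2, -78.1, 28.4]
ee_rot: [179.9, 0.2, 153.0]
force: [0.3, -0.4, -0.1]
gripper_width: 19.3
gripper_force: 0.0
time_s: 43.03
ee_pos: [526.7, -77.7, 126.9]
ee_rot: [-179.9, -0.2, 153.0]
force: [0.6, -0.7, -1.2]
gripper_width: 10.0
gripper_force: 30.0
time_s: 43.45
ee_pos: [527.1, -77.8, 175.6]
ee_rot: [-180.0, -0.1, 153.0]
force: [-1.2, 0.1, -1.4]
gripper_width: 9.7
gripper_force: 30.0
shift mm [-165.1, -190.0, -4.7] yaw rad -0.401 q6 -72.66089952255227
```

```bash
python3 -m crank '[{"grip":0.0,"x":-0.017,"y":-0.019,"z":0,"yaw":0},{"grip":0.0,"x":-0.034,"y":-0.038,"z":0,"yaw":0},{"grip":0.0,"x":-0.051,"y":-0.057,"z":0,"yaw":0},{"grip":0.0,"x":-0.068,"y":-0.076,"z":0,"yaw":0},{"grip":0.0,"x":-0.085,"y":-0.097,"z":0,"yaw":0}]' >/dev/null
python3 -m crank '[{"grip":0.0,"x":-0.017,"y":-0.019,"z":0,"yaw":-0.08},{"grip":0.0,"x":-0.034,"y":-0.038,"z":0,"yaw":-0.16},{"grip":0.0,"x":-0.051,"y":-0.057,"z":0,"yaw":-0.24},{"grip":0.0,"x":-0.068,"y":-0.076,"z":0,"yaw":-0.32},{"grip":0.0,"x":-0.08,"y":-0.093,"z":0,"yaw":-0.4}]'
python3 -m crank '[{"grip":0.0,"x":0,"y":0,"z":0.035,"yaw":0},{"grip":0.0,"x":0,"y":0,"z":0.07,"yaw":0},{"grip":0.0,"x":0,"y":0,"z":0.1,"yaw":0},{"grip":0.0,"x":0,"y":0,"z":0.125,"yaw":0},{"grip":0.0,"x":0,"y":0,"z":0.134,"yaw":0}]'
python3 -m crank '[{"grip":0.0,"x":0,"y":0,"z":0.002,"yaw":0},{"grip":0.0,"x":0,"y":0,"z":0.003,"yaw":0},{"grip":0.028,"x":0,"y":0,"z":0.003,"yaw":0},{"grip":0.028,"x":0,"y":0,"z":0.003,"yaw":0},{"grip":0.028,"x":0,"y":0,"z":0.003,"yaw":0}]'
python3 -m crank '[{"grip":0.028,"x":0,"y":0,"z":-0.03,"yaw":0},{"grip":0.05,"x":0,"y":0,"z":-0.06,"yaw":0},{"grip":0.05,"x":0,"y":0,"z":-0.09,"yaw":0},{"grip":0.05,"x":0,"y":0,"z":-0.115,"yaw":0},{"grip":0.05,"x":0,"y":0,"z":-0.137,"yaw":0}]'
python3 -c "
from m2 import *
m2(); go(501.5,-177.5,180,78)"
```

```text
time_s: 44.28
ee_pos: [588.6, -323.4, 173.7]
ee_rot: [179.9, -0.2, 176.1]
force: [0.4, 0.4, -0.2]
gripper_width: 9.8
gripper_force: 30.0
time_s: 44.7
ee_pos: [585.1, -320.0, 35.8]
ee_rot: [179.7, -0.6, 175.9]
force: [-0.9, 0.8, -1.5]
gripper_width: 9.5
gripper_force: 30.0
time_s: 45.12
ee_pos: [590.1, -322.6, 41.9]
ee_rot: [-179.9, 0.2, 175.9]
force: [-0.2, 0.3, -0.5]
gripper_width: 26.2
gripper_force: 0.0
time_s: 45.53
ee_pos: [589.7, -322.5, 180.8]
ee_rot: [-179.9, 0.2, 175.9]
force: [0.2, 0.8, 0.1]
gripper_width: 49.2
gripper_force: 0.0
hub (82.5, [366.0, 207.0], [501.9, -176.9], [22.6, 58.7], 77.5)
shift mm [100.3, 139.4, 3.6] yaw rad 0.139 q6 -115.60267043599637
```

```bash
python3 -m crank '[{"grip":0.05,"x":0.02,"y":0.028,"z":0,"yaw":0.07},{"grip":0.05,"x":0.04,"y":0.056,"z":0,"yaw":0.139},{"grip":0.05,"x":0.06,"y":0.084,"z":0,"yaw":0.139},{"grip":0.05,"x":0.08,"y":0.112,"z":0,"yaw":0.139},{"grip":0.05,"x":0.1,"y":0.139,"z":0,"yaw":0.139}]' >/dev/null
python3 -m crank '[{"grip":0.05,"x":0,"y":0,"z":0.035,"yaw":0},{"grip":0.05,"x":0,"y":0,"z":0.07,"yaw":0},{"grip":0.05,"x":0,"y":0,"z":0.105,"yaw":0},{"grip":0.05,"x":0,"y":0,"z":0.135,"yaw":0},{"grip":0.05,"x":0,"y":0,"z":0.15,"yaw":0}]'
python3 -m crank '[{"grip":0.0,"x":0,"y":0,"z":0,"yaw":0},{"grip":0.0,"x":0,"y":0,"z":0,"yaw":0},{"grip":0.0,"x":0,"y":0,"z":0,"yaw":0},{"grip":0.0,"x":0,"y":0,"z":0,"yaw":0},{"grip":0.0,"x":0,"y":0,"z":0,"yaw":0}]' 30
python3 -m crank '[{"grip":0.0,"x":0,"y":0,"z":0,"yaw":0},{"grip":0.0,"x":0,"y":0,"z":0,"yaw":0},{"grip":0.0,"x":0,"y":0,"z":-0.02,"yaw":0},{"grip":0.0,"x":0,"y":0,"z":-0.06,"yaw":0},{"grip":0.0,"x":0,"y":0,"z":-0.1,"yaw":0}]'
python3 -m crank '[{"grip":0.0,"x":0,"y":0,"z":-0.03,"yaw":0},{"grip":0.0,"x":0,"y":0,"z":-0.05,"yaw":0},{"grip":0.0,"x":0,"y":0,"z":-0.05,"yaw":0},{"grip":0.0,"x":0,"y":0,"z":-0.05,"yaw":0},{"grip":0.0,"x":0,"y":0,"z":-0.05,"yaw":0}]'
python3 -c "
from h import *
go(590,-366,180,86)
im=grab_frame('side'); cv2.imwrite('pics/c9.png',cv2.resize(im[150:325,300:500,::-1],None,fx=3.4,fy=3.4,interpolation=cv2.INTER_CUBIC))"
```

```text
time_s: 46.42
ee_pos: [497.4, -175.6, 24.5]
ee_rot: [180.0, -0.2, 168.0]
force: [-0.3, 0.4, -0.3]
gripper_width: 50.1
gripper_force: 0.0
time_s: 46.83
ee_pos: [500.2, -176.8, 28.5]
ee_rot: [-180.0, 0.2, 168.0]
force: [-0.2, 0.4, 0.8]
gripper_width: 19.6
gripper_force: 0.0
time_s: 47.25
ee_pos: [497.7, -175.9, 126.9]
ee_rot: [180.0, -0.2, 168.0]
force: [1.5, -1.0, -0.8]
gripper_width: 9.8
gripper_force: 30.0
time_s: 47.67
ee_pos: [498.1, -176.0, 175.6]
ee_rot: [180.0, -0.1, 168.0]
force: [-0.4, -0.1, -1.1]
gripper_width: 10.1
gripper_force: 30.0
shift mm [-129.5, -166.7, -4.8] yaw rad -0.14 q6 -98.69294002226697
```

View pics/c9.png

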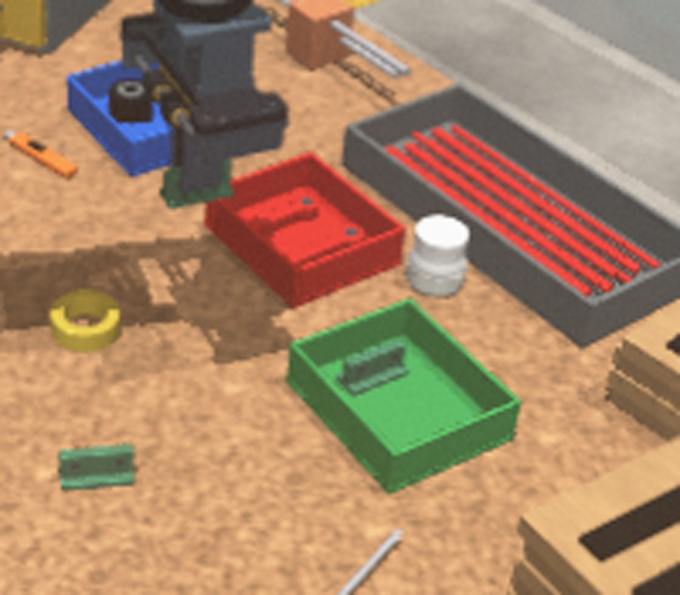

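Both handles lie in the red tote (crop 280,220 and 340,240). One bracket stands in the green tote, the second is in the jaws, and the last is on the bench at crop (97,467).

```bash
python3 -m crank '[{"grip":0.0,"x":-0.024,"y":-0.03,"z":0,"yaw":-0.07},{"grip":0.0,"x":-0.048,"y":-0.06,"z":0,"yaw":-0.14},{"grip":0.0,"x":-0.072,"y":-0.09,"z":0,"yaw":-0.14},{"grip":0.0,"x":-0.096,"y":-0.12,"z":0,"yaw":-0.14},{"grip":0.0,"x":-0.117,"y":-0.15,"z":0,"yaw":-0.14}]' >/dev/null
python3 -m crank '[{"grip":0.0,"x":-0.011,"y":-0.019,"z":0,"yaw":0},{"grip":0.0,"x":-0.011,"y":-0.019,"z":0.03,"yaw":0},{"grip":0.0,"x":-0.011,"y":-0.019,"z":0.06,"yaw":0},{"grip":0.0,"x":-0.011,"y":-0.019,"z":0.08,"yaw":0},{"grip":0.0,"x":-0.011,"y":-0.019,"z":0.09,"yaw":0}]'
python3 -m crank '[{"grip":0.0,"x":0,"y":0,"z":0.02,"yaw":0},{"grip":0.0,"x":0,"y":0,"z":0.035,"yaw":0},{"grip":0.0,"x":0,"y":0,"z":0.044,"yaw":0},{"grip":0.0,"x":0,"y":0,"z":0.048,"yaw":0},{"grip":0.0,"x":0,"y":0,"z":0.048,"yaw":0}]'
python3 -m crank '[{"grip":0.0,"x":0,"y":0,"z":0,"yaw":0},{"grip":0.028,"x":0,"y":0,"z":0,"yaw":0},{"grip":0.028,"x":0,"y":0,"z":0,"yaw":0},{"grip":0.028,"x":0,"y":0,"z":0,"yaw":0},{"grip":0.028,"x":0,"y":0,"z":0,"yaw":0}]'
python3 -m crank '[{"grip":0.028,"x":0,"y":0,"z":-0.03,"yaw":0},{"grip":0.05,"x":0,"y":0,"z":-0.06,"yaw":0},{"grip":0.05,"x":0,"y":0,"z":-0.09,"yaw":0},{"grip":0.05,"x":0,"y":0,"z":-0.115,"yaw":0},{"grip":0.05,"x":0,"y":0,"z":-0.137,"yaw":0}]'
python3 -c "
from m2 import *
m2(); go(328,-288,180,64)"
```

```text
time_s: 48.55
ee_pos: [589.2, -365.6, 80.7]
ee_rot: [179.7, -0.5, 176.0]
force: [-0.1, 0.0, -1.1]
gripper_width: 9.5
gripper_force: 30.0
time_s: 48.97
ee_pos: [591.6, -366.8, 37.8]
ee_rot: [179.9, -0.1, 176.0]
force: [-0.1, 0.9, -1.8]
gripper_width: 9.8
gripper_force: 30.0
time_s: 49.38
ee_pos: [592.3, -367.4, 39.8]
ee_rot: [-180.0, 0.1, 176.0]
force: [-0.1, -0.6, -0.3]
gripper_width: 27.5
gripper_force: 0.0
time_s: 49.8
ee_pos: [592.3, -367.5, 178.7]
ee_rot: [-179.9, 0.1, 176.0]
force: [0.4, 0.1, -0.2]
gripper_width: 49.4
gripper_force: 0.0
green (174.0, [404.0, 183.0], [585.6, -320.6], [54.9, 109.3], 89.0)
shift mm [271.2, 61.9, 0.6] yaw rad 0.384 q6 -118.76332712434795
```

```bash
python3 -m crank '[{"grip":0.05,"x":0.028,"y":0.006,"z":0,"yaw":0},{"grip":0.05,"x":0.056,"y":0.012,"z":0,"yaw":0},{"grip":0.05,"x":0.084,"y":0.018,"z":0,"yaw":0},{"grip":0.05,"x":0.112,"y":0.024,"z":0,"yaw":0},{"grip":0.05,"x":0.14,"y":0.03,"z":0,"yaw":0}]' >/dev/null
python3 -m crank '[{"grip":0.05,"x":0.028,"y":0.006,"z":0,"yaw":0.08},{"grip":0.05,"x":0.056,"y":0.012,"z":0,"yaw":0.16},{"grip":0.05,"x":0.084,"y":0.018,"z":0,"yaw":0.24},{"grip":0.05,"x":0.112,"y":0.024,"z":0,"yaw":0.32},{"grip":0.05,"x":0.131,"y":0.032,"z":0,"yaw":0.384}]'
python3 -m crank '[{"grip":0.05,"x":0,"y":0,"z":0.035,"yaw":0},{"grip":0.05,"x":0,"y":0,"z":0.07,"yaw":0},{"grip":0.05,"x":0,"y":0,"z":0.105,"yaw":0},{"grip":0.05,"x":0,"y":0,"z":0.135,"yaw":0},{"grip":0.05,"x":0,"y":0,"z":0.149,"yaw":0}]'
python3 -m crank '[{"grip":0.0,"x":0,"y":0,"z":0,"yaw":0},{"grip":0.0,"x":0,"y":0,"z":0,"yaw":0},{"grip":0.0,"x":0,"y":0,"z":0,"yaw":0},{"grip":0.0,"x":0,"y":0,"z":0,"yaw":0},{"grip":0.0,"x":0,"y":0,"z":0,"yaw":0}]' 30
python3 -m crank '[{"grip":0.0,"x":0,"y":0,"z":0,"yaw":0},{"grip":0.0,"x":0,"y":0,"z":0,"yaw":0},{"grip":0.0,"x":0,"y":0,"z":-0.02,"yaw":0},{"grip":0.0,"x":0,"y":0,"z":-0.06,"yaw":0},{"grip":0.0,"x":0,"y":0,"z":-0.1,"yaw":0}]'
python3 -m crank '[{"grip":0.0,"x":0,"y":0,"z":-0.03,"yaw":0},{"grip":0.0,"x":0,"y":0,"z":-0.05,"yaw":0},{"grip":0.0,"x":0,"y":0,"z":-0.05,"yaw":0},{"grip":0.0,"x":0,"y":0,"z":-0.05,"yaw":0},{"grip":0.0,"x":0,"y":0,"z":-0.05,"yaw":0}]'
python3 -c "
from h import *
go(593,-411,180,86)"
```

```text
time_s: 50.68
ee_pos: [323.5, -285.6, 175.9]
ee_rot: [-180.0, -0.0, 153.8]
force: [-0.3, 0.4, 0.2]
gripper_width: 50.1
gripper_force: 0.0
time_s: 51.1
ee_pos: [324.2, -284.9, 24.2]
ee_rot: [179.9, -0.3, 154.0]
force: [0.5, 0.3, -0.2]
gripper_width: 49.8
gripper_force: 0.0
time_s: 51.52
ee_pos: [326.7, -287.1, 28.2]
ee_rot: [-180.0, 0.2, 154.0]
force: [-0.8, -0.5, 0.7]
gripper_width: 19.7
gripper_force: 0.0
time_s: 51.93
ee_pos: [324.9, -285.4, 127.3]
ee_rot: [179.9, -0.2, 154.0]
force: [0.2, -1.3, -0.4]
gripper_width: 9.9
gripper_force: 30.0
time_s: 52.35
ee_pos: [325.2, -285.7, 175.9]
ee_rot: [180.0, -0.1, 154.0]
force: [-1.1, 1.1, -1.2]
gripper_width: 9.3
gripper_force: 30.0
shift mm [-295.6, 4.8, -4.7] yaw rad -0.384 q6 -106.83478833278119
```

```bash
python3 -m crank '[{"grip":0.0,"x":-0.03,"y":0,"z":0,"yaw":0},{"grip":0.0,"x":-0.06,"y":0,"z":0,"yaw":0},{"grip":0.0,"x":-0.09,"y":0.001,"z":0,"yaw":0},{"grip":0.0,"x":-0.12,"y":0.002,"z":0,"yaw":0},{"grip":0.0,"x":-0.15,"y":0.002,"z":0,"yaw":0}]' >/dev/null
python3 -m crank '[{"grip":0.0,"x":-0.03,"y":0,"z":0,"yaw":-0.08},{"grip":0.0,"x":-0.06,"y":0,"z":0,"yaw":-0.16},{"grip":0.0,"x":-0.09,"y":0.001,"z":0,"yaw":-0.24},{"grip":0.0,"x":-0.12,"y":0.002,"z":0,"yaw":-0.32},{"grip":0.0,"x":-0.146,"y":0.003,"z":0,"yaw":-0.384}]'
python3 -m crank '[{"grip":0.0,"x":0,"y":0,"z":0,"yaw":0},{"grip":0.0,"x":0,"y":0,"z":0.03,"yaw":0},{"grip":0.0,"x":0,"y":0,"z":0.06,"yaw":0},{"grip":0.0,"x":0,"y":0,"z":0.08,"yaw":0},{"grip":0.0,"x":0,"y":0,"z":0.09,"yaw":0}]'
python3 -m crank '[{"grip":0.0,"x":0,"y":0,"z":0.02,"yaw":0},{"grip":0.0,"x":0,"y":0,"z":0.035,"yaw":0},{"grip":0.0,"x":0,"y":0,"z":0.044,"yaw":0},{"grip":0.0,"x":0,"y":0,"z":0.048,"yaw":0},{"grip":0.0,"x":0,"y":0,"z":0.048,"yaw":0}]'
python3 -m crank '[{"grip":0.0,"x":0,"y":0,"z":0,"yaw":0},{"grip":0.028,"x":0,"y":0,"z":0,"yaw":0},{"grip":0.028,"x":0,"y":0,"z":0,"yaw":0},{"grip":0.028,"x":0,"y":0,"z":0,"yaw":0},{"grip":0.028,"x":0,"y":0,"z":0,"yaw":0}]'
python3 -m crank '[{"grip":0.028,"x":0,"y":0,"z":-0.03,"yaw":0},{"grip":0.028,"x":0,"y":0,"z":-0.06,"yaw":0},{"grip":0.028,"x":0,"y":0,"z":-0.09,"yaw":0},{"grip":0.028,"x":0,"y":0,"z":-0.115,"yaw":0},{"grip":0.028,"x":0,"y":0,"z":-0.137,"yaw":0}]'
python3 -c "
from h import *
im=snap('top','top10'); print([b for b in blobs('top',im,(22,150,120),(32,255,255),80,20) if b[1][0]<280][1])
cv2.imwrite('pics/c10.png',cv2.resize(im[110:290,140:460,::-1],None,fx=2.5,fy=2.5,interpolation=cv2.INTER_CUBIC))
go(522,362.5,180,28.5)"
```

```text
time_s: 53.18
ee_pos: [595.0, -411.8, 173.4]
ee_rot: [179.8, -0.2, 176.2]
force: [0.6, -0.8, -0.9]
gripper_width: 9.3
gripper_force: 30.0
time_s: 53.6
ee_pos: [591.0, -409.6, 80.8]
ee_rot: [179.7, -0.5, 176.0]
force: [-0.1, 0.1, -2.2]
gripper_width: 9.5
gripper_force: 30.0
time_s: 54.02
ee_pos: [593.5, -411.3, 37.8]
ee_rot: [179.9, -0.1, 176.0]
force: [-0.0, -0.3, 0.0]
gripper_width: 9.7
gripper_force: 30.0
time_s: 54.43
ee_pos: [595.2, -408.1, 40.6]
ee_rot: [179.6, 0.1, 175.9]
force: [1.1, 10.1, 4.8]
gripper_width: 27.4
gripper_force: 5.6
time_s: 54.85
ee_pos: [594.7, -412.1, 179.5]
ee_rot: [-179.9, 0.2, 176.0]
force: [1.1, 0.2, -0.1]
gripper_width: 28.0
gripper_force: 0.0
(238.0, [204.0, 181.0], [578.7, 393.3], [19.3, 195.4], 29.4)
shift mm [128.4, 768.8, -1.8] yaw rad 1.004 q6 -121.63151494325193
```

View pics/c10.png

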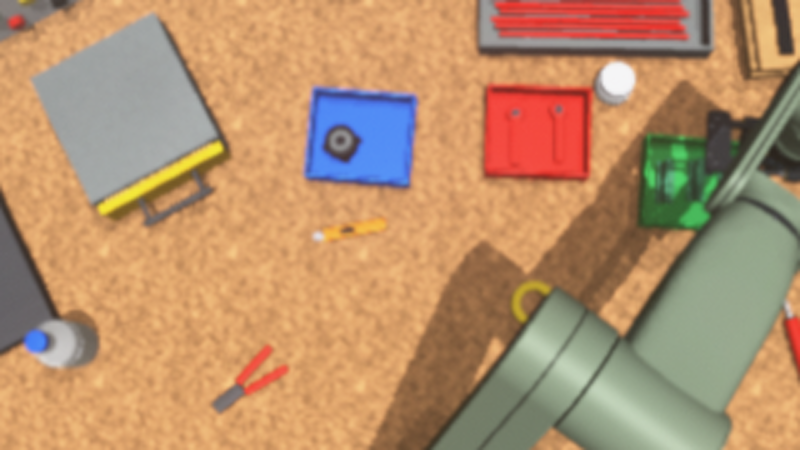

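All parts are placed. Now a final push on the drawer bar with closed fingers, to feel the stop.

```bash
python3 -m crank '[{"grip":0.0,"x":0.0072,"y":0.038,"z":0,"yaw":0},{"grip":0.0,"x":0.0144,"y":0.076,"z":0,"yaw":0},{"grip":0.0,"x":0.0216,"y":0.114,"z":0,"yaw":0},{"grip":0.0,"x":0.0288,"y":0.152,"z":0,"yaw":0},{"grip":0.0,"x":0.036,"y":0.19,"z":0,"yaw":0}]' >/dev/null
python3 -m crank '[{"grip":0.0,"x":0.0072,"y":0.038,"z":0,"yaw":0},{"grip":0.0,"x":0.0144,"y":0.076,"z":0,"yaw":0},{"grip":0.0,"x":0.0216,"y":0.114,"z":0,"yaw":0},{"grip":0.0,"x":0.0288,"y":0.152,"z":0,"yaw":0},{"grip":0.0,"x":0.036,"y":0.19,"z":0,"yaw":0}]' >/dev/null
python3 -m crank '[{"grip":0.0,"x":0.0072,"y":0.038,"z":0,"yaw":0},{"grip":0.0,"x":0.0144,"y":0.076,"z":0,"yaw":0},{"grip":0.0,"x":0.0216,"y":0.114,"z":0,"yaw":0},{"grip":0.0,"x":0.0288,"y":0.152,"z":0,"yaw":0},{"grip":0.0,"x":0.036,"y":0.19,"z":0,"yaw":0}]' >/dev/null
python3 -m crank '[{"grip":0.0,"x":0.0072,"y":0.038,"z":0,"yaw":0.1},{"grip":0.0,"x":0.0144,"y":0.076,"z":0,"yaw":0.2},{"grip":0.0,"x":0.0216,"y":0.114,"z":0,"yaw":0.3},{"grip":0.0,"x":0.0288,"y":0.152,"z":0,"yaw":0.4},{"grip":0.0,"x":0.036,"y":0.19,"z":0,"yaw":0.5}]' >/dev/null
python3 -m crank '[{"grip":0.0,"x":0,"y":0,"z":0,"yaw":0.1},{"grip":0.0,"x":0,"y":0,"z":0,"yaw":0.2},{"grip":0.0,"x":0,"y":0,"z":0,"yaw":0.3},{"grip":0.0,"x":0,"y":0,"z":0,"yaw":0.4},{"grip":0.0,"x":0,"y":0,"z":0,"yaw":0.504}]'
python3 -c "
from h import *
weigh();go(506,354,58,28.5)"
```

```text
time_s: 56.98
ee_pos: [503.6, 356.8, 176.5]
ee_rot: [179.9, -0.0, 118.2]
force: [0.1, 0.3, 0.6]
gripper_width: 0.7
gripper_force: 0.0
F [-0.17 -0.16  0.09] w 0.3663091601360735
shift mm [-3.3, 0.8, 118.3] yaw rad 0.002 q6 5.62524354321224
```

```bash
python3 -m crank '[{"grip":0.0,"x":-0.003,"y":0,"z":0.03,"yaw":0},{"grip":0.0,"x":-0.003,"y":0,"z":0.06,"yaw":0},{"grip":0.0,"x":-0.003,"y":0,"z":0.09,"yaw":0},{"grip":0.0,"x":-0.003,"y":0,"z":0.11,"yaw":0},{"grip":0.0,"x":-0.003,"y":0,"z":0.118,"yaw":0}]'
python3 -m crank '[{"grip":0.0,"x":0,"y":0.005,"z":0,"yaw":0},{"grip":0.0,"x":0,"y":0.01,"z":0,"yaw":0},{"grip":0.0,"x":0,"y":0.015,"z":0,"yaw":0},{"grip":0.0,"x":0,"y":0.018,"z":0,"yaw":0},{"grip":0.0,"x":0,"y":0.02,"z":0,"yaw":0}]'
python3 -m crank '[{"grip":0.0,"x":0,"y":0.001,"z":0,"yaw":0},{"grip":0.0,"x":0,"y":0.002,"z":0,"yaw":0},{"grip":0.0,"x":0,"y":0.003,"z":0,"yaw":0},{"grip":0.0,"x":0,"y":0.004,"z":0,"yaw":0},{"grip":0.0,"x":0,"y":0.004,"z":0,"yaw":0}]'
python3 -c "
from h import *
go(541.5,373,58,28.5)"
```

```text
time_s: 57.65
ee_pos: [503.3, 352.6, 54.8]
ee_rot: [-179.7, 0.0, 118.6]
force: [-0.5, -1.0, -0.3]
gripper_width: 0.3
gripper_force: 0.0
time_s: 58.07
ee_pos: [524.0, 364.2, 59.5]
ee_rot: [179.8, -0.0, 118.5]
force: [-0.7, -0.6, 0.8]
gripper_width: 0.7
gripper_force: 0.0
time_s: 58.48
ee_pos: [526.2, 365.3, 58.0]
ee_rot: [180.0, -0.0, 118.5]
force: [-0.2, -0.2, 0.4]
gripper_width: 0.3
gripper_force: 0.0
shift mm [-0.6, 17.1, 0.0] yaw rad -0.0 q6 5.265073847297707
```

```bash
python3 -m crank '[{"grip":0.0,"x":0,"y":0.001,"z":0,"yaw":0},{"grip":0.0,"x":0,"y":0.002,"z":0,"yaw":0},{"grip":0.0,"x":0,"y":0.003,"z":0,"yaw":0},{"grip":0.0,"x":0,"y":0.003,"z":0,"yaw":0},{"grip":0.0,"x":0,"y":0.003,"z":0,"yaw":0}]'
python3 -m crank '[{"grip":0.0,"x":0,"y":0.001,"z":0,"yaw":0},{"grip":0.0,"x":0,"y":0.002,"z":0,"yaw":0},{"grip":0.0,"x":0,"y":0.002,"z":0,"yaw":0},{"grip":0.0,"x":0,"y":0.002,"z":0,"yaw":0},{"grip":0.0,"x":0,"y":0.002,"z":0,"yaw":0}]'
python3 -m crank '[{"grip":0.0,"x":0,"y":0.001,"z":0,"yaw":0},{"grip":0.0,"x":0,"y":0.002,"z":0,"yaw":0},{"grip":0.0,"x":0,"y":0.002,"z":0,"yaw":0},{"grip":0.0,"x":0,"y":0.002,"z":0,"yaw":0},{"grip":0.0,"x":0,"y":0.002,"z":0,"yaw":0}]'
```

```text
time_s: 58.9
ee_pos: [528.7, 366.7, 57.9]
ee_rot: [-180.0, -0.0, 118.5]
force: [-0.1, -0.6, 0.1]
gripper_width: 0.3
gripper_force: 0.3
time_s: 59.32
ee_pos: [529.4, 367.2, 57.9]
ee_rot: [-179.9, -0.0, 118.5]
force: [-5.3, -2.6, 3.5]
gripper_width: 0.5
gripper_force: 2.8
time_s: 59.73
ee_pos: [529.5, 367.2, 57.9]
ee_rot: [-179.6, 0.0, 118.5]
force: [-8.3, -4.3, 5.6]
gripper_width: 0.8
gripper_force: 5.0
```

```bash
python3 -m crank '[{"grip":0.0,"x":0,"y":0.001,"z":0,"yaw":0},{"grip":0.0,"x":0,"y":0.003,"z":0,"yaw":0},{"grip":0.0,"x":0,"y":0.004,"z":0,"yaw":0},{"grip":0.0,"x":0,"y":0.005,"z":0,"yaw":0},{"grip":0.0,"x":0,"y":0.005,"z":0,"yaw":0}]'
python3 -m crank '[{"grip":0.0,"x":0,"y":0.001,"z":0,"yaw":0},{"grip":0.0,"x":0,"y":0.003,"z":0,"yaw":0},{"grip":0.0,"x":0,"y":0.004,"z":0,"yaw":0},{"grip":0.0,"x":0,"y":0.004,"z":0,"yaw":0},{"grip":0.0,"x":0,"y":0.004,"z":0,"yaw":0}]'
```

```text
time_s: 60.15
ee_pos: [529.7, 367.2, 57.9]
ee_rot: [-179.0, 0.0, 118.5]
force: [-18.7, -9.5, 14.8]
gripper_width: 0.4
gripper_force: 10.8
time_s: 60.57
ee_pos: [529.8, 367.4, 57.9]
ee_rot: [-178.5, 0.0, 118.5]
force: [-25.4, -12.6, 20.7]
gripper_width: 0.4
gripper_force: 15.3
```

Firm stop at about 28 N: the drawer is home. Backing off and checking.

```bash
python3 -m crank '[{"grip":0.0,"x":0,"y":-0.01,"z":0,"yaw":0},{"grip":0.0,"x":0,"y":-0.02,"z":0,"yaw":0},{"grip":0.0,"x":0,"y":-0.035,"z":0,"yaw":0},{"grip":0.0,"x":0,"y":-0.05,"z":0,"yaw":0},{"grip":0.0,"x":0,"y":-0.05,"z":0,"yaw":0}]'
python3 -m crank '[{"grip":0.0,"x":0,"y":0,"z":-0.04,"yaw":0},{"grip":0.0,"x":0,"y":0,"z":-0.08,"yaw":0},{"grip":0.0,"x":0,"y":-0.02,"z":-0.12,"yaw":0},{"grip":0.0,"x":0,"y":-0.04,"z":-0.15,"yaw":0},{"grip":0.0,"x":0,"y":-0.06,"z":-0.15,"yaw":0}]'
python3 -m crank '[{"grip":0.0,"x":0,"y":0,"z":0,"yaw":0},{"grip":0.0,"x":0,"y":0,"z":0,"yaw":0},{"grip":0.0,"x":0,"y":0,"z":0,"yaw":0},{"grip":0.0,"x":0,"y":0,"z":0,"yaw":0},{"grip":0.0,"x":0,"y":0,"z":0,"yaw":0}]'
python3 -c "
from h import *
im=snap('top','top11'); cv2.imwrite('pics/c11.png',cv2.resize(im[110:290,160:480,::-1],None,fx=2.5,fy=2.5,interpolation=cv2.INTER_CUBIC))"
```

```text
time_s: 60.98
ee_pos: [494.7, 348.2, 58.0]
ee_rot: [-180.0, 0.0, 118.5]
force: [0.7, -0.1, -0.3]
gripper_width: 0.4
gripper_force: 0.0
time_s: 61.4
ee_pos: [447.7, 323.3, 215.6]
ee_rot: [179.0, -0.1, 118.5]
force: [0.8, 1.2, 0.8]
gripper_width: 0.2
gripper_force: 0.0
time_s: 61.82
ee_pos: [444.1, 320.8, 206.8]
ee_rot: [-179.9, 0.0, 118.5]
force: [0.0, 0.8, 0.5]
gripper_width: 0.2
gripper_force: 0.0
```

View pics/c11.png

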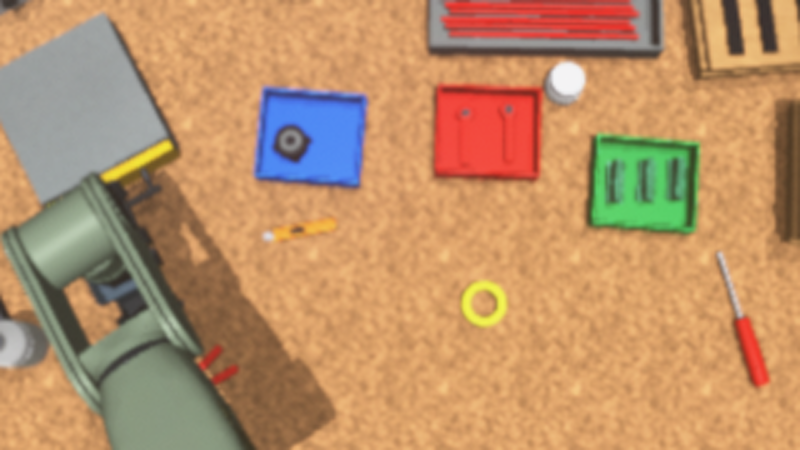

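The bench is clear. One hub is in the blue tote (290,140), two handles are in red, three brackets stand in green, the drawer is closed, and the bystanders are in place.

```bash
python3 -c "
from workcell import *
print(job_done())"
```

```text
the job is handed in; nothing more can be done
None
```

The job is handed in, with no verdict returned: one complete hub is in the blue tote, two light hubs are in the fully closed drawer, two handles are in the red tote and three brackets are in the green tote, with the bystanders left in place.

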